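# Close the hinged clamp on the leak-test stub

## Task

Fit the flanged test cap to the stub of the leak-test stand: set it gently upright on the seal, slide it back under the lip of the clamp's fixed half until it meets the lip, and let go. Swing the clamp's open half round both flanges and press it up against the cap, then throw the latch lever round by feel until a push of about 15 N at its grip no longer moves it, so that the cap is tight but its seal is not crushed; leave the lever there and let go. Do not force anything, and leave the screwdriver, the injector and the caliper where they lie.

Things in the scene. Friction and masses are not known exactly. Their poses are not given: they have to be found in the camera images.
- test_cap: Loose turned steel cap, 60 mm tall, 0.2 to 0.5 kg, standing on the bench right of the stand. Origin: centre of its flat underside, z up its axis; round, so yaw is free. Flange 70 mm across: upright rim to 3.5 mm height, then a bevel in to 56 mm across at 9 mm. Hub 34 mm across from 9 to 50 mm, knurled at the top: grip it there. Nipple 14 mm across to 60 mm.
- leak_stand: Test stand fixed to the bench on levelling feet (its height varies by 6 mm): plate 130 (x) by 110 (y) by 12 mm, an upright flanged stub and, on a strut, the fixed rear half of a clamp ring round the flange. Origin under the plate on the stub's axis, z up, x from the clamp's open front to its fixed half (away from the robot within 20 degrees), y left.
- stub_face (a point): Centre of the stub's level flange face, 70 mm across, 70 mm above the stand's origin; axes of leak_stand. A rubber seal ring 53 mm across stands 0.6 to 2.1 mm proud of it (wear), carries the cap and gives 0.5 mm per 100 N. The cap goes down 12 to 20 mm in front (-x) of this point, clear of the lip, then slides +x; it meets the lip 0 to 4 mm short of the axis.
- fixed_lip (a point): Inner edge of the fixed half's upper lip at the rear, 30.5 mm behind (+x) the stub's axis, 10 mm above the flange face. Both halves: wall radius 38.5 to 45 mm, from 14 mm below to 14 mm above the face, over 86 degrees each way; over the middle 45 degrees each way two lips reach in to radius 30.5 mm with a V groove between, whose faces have the cap's 38 degree bevel.
- keeper_pin_top (a point): Top of the upright keeper pin, 8 mm thick, on the lug at the fixed half's right end: at (11, -74) mm from the stub's axis (leak_stand axes), 28 mm above the flange face. The lever's hook draws on it.
- clamp_half (a joint): Angle (rad) of the clamp's swinging half: 0 shut, up to 1.75 open; from above it shuts counter-clockwise about jaw_hinge. Stays where left (0.25 N m friction). It meets the cap's bevel at 0.01 to 0.12 (seal wear), then wedges the cap back and down and the load rises; pressed with about 12 N it goes on to 0 to 0.08 and nearly stays. Drawn tight it ends between -0.03 and 0.05.
- latch_lever (a joint): Angle (rad) of the latch lever on the swinging half's free end: 2.0 to 2.15 open, less as it is thrown (counter-clockwise from above). With the clamp within 0.1 of shut its spiral hook passes behind the keeper pin at about 1.4 and draws the clamp shut, harder the further it goes. It has no fixed home: depending on the seal it is tight between 0.05 and 0.85. Holds by friction, no spring-back.
- jaw_hinge (a point): Upright hinge pin of the clamp, 52 mm left (+y of leak_stand) of the stub's axis, at the height of the flange face.
- jaw_push (a point): Point on the flat front face of the lug at the swinging half's free end, at the flange face's height, 110 mm from jaw_hinge; push here with closed fingers. It turns with the half; shut, it lies at (-18, -56) mm from the stub's axis and the face looks to -x (leak_stand axes). The face is 26 mm tall and runs from 46 to 82 mm from the axis; the lever lies above its outer end.
- lever_pivot (a point): Upright pivot of the lever, 20 mm above the flange face (the lever's middle height). It rides on the swinging half; with that shut it lies at (-11, -74) mm from the stub's axis (leak_stand axes).
- lever_grip (a point): Middle of the lever's grip, a level round bar 14 mm thick that runs from 31 to 73 mm from the pivot; its middle is 52 mm from it. With the clamp shut and latch_lever at a, it points to -36 degrees minus a from leak_stand's x axis (-159 degrees fully open). Push its side with closed fingers. Tight: 15 N here no longer moves it; the clamp then presses the cap with about 80 N.
- screwdriver_red: Screwdriver lying in front of the stand, 197 mm long, 27 mm thick; origin under its middle. Bystander.
- injector_0: Steel injector lying behind the stand, 137 mm long, 28 mm tall; origin under its middle. Bystander.
- caliper: Vernier caliper lying flat to the left of the stand, 235 mm long; origin under its middle. Bystander.
Not all that is in view belongs to the job. What is meant by the test_cap is not turquoise, and is the larger of those in its own colour.

How it is judged:
By the outcome, as a careful person would: the job done as asked, in the order asked, and still so for the second after the job is handed in, with the robot touching nothing.
It also fails if it takes over 72 s, if anything falls off the work surface, if the arm or the gripper's body presses on something with over 40 N, if the wrist force passes 120 N, or if a joint passes its speed limit or range.

## Robot

A 7-joint arm with a two-finger parallel gripper is mounted at the origin on a cart in front of the work surface, level with it; the furniture and walls round the work are solid. World frame = base frame: x ahead of the robot, y to its left, z up, the work surface at z = 0. Lengths are in m, angles in rad, forces in N, time in s.
With the tool pointing down it reaches from about 0.425 to 0.925 m from the base axis. Payload 6.8 kg.
Tool frame: the origin (TCP) lies between the finger pads; the fingertips stand 14 mm ahead of it and the grasp point (between the pads) lies 5 mm behind it; z points along the fingers, y is the line along which they close (so a half turn about z gives the same grasp; the last joint's range is limited). The gripper opens to 85 mm and grips with 20 to 120 N. Pads are 22 mm wide; open, the fingers measure 114 mm over their backs; the gripper's body (76 mm by 85 mm) begins 54 mm behind the grasp point. The pads swing forward as they close: fully open they stand 13 mm farther back than shut.
Start: joints at [-1.342, 0.477, 0.022, 1.555, -0.011, 1.109, -0.083], TCP at [0.223, 0.637, 0.221] pointing down, gripper open.
Joint ranges: [-2.96, 2.96], [-0.34, 2.1], [-1.41, 1.46], [0.24, 2.44], [-1.37, 4.51], [0.17, 1.92], [-2.96, 2.96]. Speed limits (rad/s): [2.39, 2.39, 3.14, 3.14, 3.14, 3.14, 3.14].

## Interface

Orientations are given as a rotation vector (axis times angle).
In Python, from bench import r, eyes, ticket gives the robot as it stands. The module is installed in compiled form; this text tells all that it offers.
- The arm moves only by the tool arm_command, never from a script. Its argument "plan" is text: rows parted by semicolons, each of 4 numbers parted by spaces: the shift along the tool's x, y, z in m, then the turn about the tool's z in degrees. In form: tx ty tz yaw; .... A call has 1 to 20 rows; each row shifts and turns the commanded pose from where the row before left it, along the tool's axes as they then stand; what a row does not reach is not made up. A row lasts 1/8 s, in which the tool goes at most 62.5 mm and 10.7 degrees, less where a joint would pass 70% of its speed; a pose out of reach is approached as far as the arm can. A call is refused whole if a number of a shift passes 0.0625 or a number of a turn 10.7, either way. A call with a gripper value outside its range is refused whole. "hand" is the closure, from -1 (fully open) to 1 (shut), set as the call begins (left out, the last holds). The fingers move at their own pace and stop on an object; "grip_force" is the grip in N (left out, the last holds). Time passes only in rows, so rows that do not move let the fingers close. It gives the time, the measured TCP pose, the force, the opening and the grip force at its end, in the units of the state.
- r.get_obs(): the state, without advancing time (a new reading comes with each control period).
- eyes.grab_frame(name): name is "scene" or "top" or "wrist"; returns (picture, depth): 480x640x3 uint8, red, green, blue; 480x640 float32, m along the optical axis (not along the pixel's ray), 0 where there is no reading.
- eyes.calibration(name): a dict with "fov_y" (degrees; the focal length in pixels is half the picture's height over the tangent of half this angle, whatever the lens; pixels are square), "cx", "cy" (the principal point, pixels), "origin" and "attitude" of the camera in the world; the wrist camera has in their place "tool_from_camera" (4x4, takes a point from camera to tool coordinates, whose origin is the TCP and whose axes are the flange's). Camera axes: x right, y up, looking along -z (the intrinsics and any distortion apply to the point x, -y, -z); pixel columns grow to the right and rows downward; lengths in m; the calibration is good to about 2 mm. A picture is of the moment at which its call begins: read the wrist's pose just before it. calibration takes no time and is no camera call.
- ticket.hand_in(): hands the job in; it is judged then, once.
The state is a dict: "clock": time; "joints": joint angles; "qvel": joint speeds; "tau": joint torques, N m; "tcp_pos": TCP position; "orientation": TCP orientation; "contact_force": force on the tool from outside, world axes, zero at the start; "moment": the same for the moment, N m; "grip_width": finger opening in m; "gripper_force": force on a finger pad.
Only numpy, scipy, OpenCV 4.12 (cv2) and the standard library are available. Lean on these libraries where they do the work, as an engineer would, in place of code of your own. Each camera call takes 0.05 s, during which the arm holds its last target. There are 200 camera calls.

## Working session

There is one attempt and no reset: what is moved stays moved. The work goes in short steps, Python scripts to look and compute and a tool call to move; the robot and the scene stay as the last step left them, time stands still between calls to the robot, and variables do not carry over. Pictures are saved under pics/ and viewed, at most 10 in all, crops included, and the job is handed in when it is done.

Besides the shell and the picture viewer there is one more tool, called after "Emit:" as name(argument=value, ...), one argument or row to a line, values as JSON. arm_command: Moves the arm, as the interface text tells. Its arguments: {"type":"object","properties":{"plan":{"type":"string"},"hand":{"type":"number"},"grip_force":{"type":"number"}},"required":["plan"]}

```bash
mkdir -p pics; cat > h.py <<'E'
import numpy as np, cv2
from bench import r, eyes, ticket
from scipy.spatial.transform import Rotation as R
E
python3 - <<'E'
from h import *
o=r.get_obs(); print({k:np.round(v,4).tolist() for k,v in o.items()})
for n in ("scene","top","wrist"):
    c=eyes.calibration(n); print(n,c)
for n in ("scene","top"):
    p,d=eyes.grab_frame(n); cv2.imwrite(f"pics/{n}0.png",p[:,:,::-1]); np.savez(f"{n}0.npz",p=p,d=d)
    print(p.shape,(d>0).mean())
E
```

```text
{'clock': 0.0, 'joints': [-1.3421, 0.4778, 0.0223, 1.5565, -0.0114, 1.1093, -0.0831], 'qvel': [0.0009, -0.0009, -0.0002, 0.0003, 0.0001, 0.0004, -0.0007], 'tau': [-0.0007, -59.6446, 1.6074, -28.1199, 0.0124, 0.0096, 0.0], 'tcp_pos': [0.2229, 0.6365, 0.2196], 'orientation': [-0.5265, -3.097, 0.0029], 'contact_force': [0.0122, 0.8167, -0.3977], 'moment': [0.0232, -0.0422, -0.0046], 'gripper_force': 0.0, 'grip_width': 0.0856}
scene {'fov_y': 46.06531255467057, 'cx': 319.3676749898078, 'cy': 251.68915143185785, 'origin': array([-0.20680615, -0.65807505,  0.71966945]), 'attitude': array([ 0.93145419, -0.46346898, -0.86596374])}
top {'fov_y': 56.366495199814004, 'cx': 319.7014412658606, 'cy': 235.80476880275822, 'origin': array([ 0.51244767, -0.10971897,  0.96824455]), 'attitude': array([ 0.07537902, -0.063686  , -1.54162654])}
wrist {'fov_y': 67.91089217420426, 'cx': 317.13980232693984, 'cy': 243.40668563908923, 'tool_from_camera': array([[ 1.08929098e-03,  9.58413536e-01,  2.85380988e-01,
         7.36262986e-02],
       [ 9.99999407e-01, -1.04241883e-03, -3.16145874e-04,
         5.07367647e-04],
       [-5.51196957e-06,  2.85381163e-01, -9.58414102e-01,
        -1.52918565e-01],
       [ 0.00000000e+00,  0.00000000e+00,  0.00000000e+00,
         1.00000000e+00]])}
(480, 640, 3) 0.9891080729166667
(480, 640, 3) 0.9959928385416666
```

View pics/top0.png

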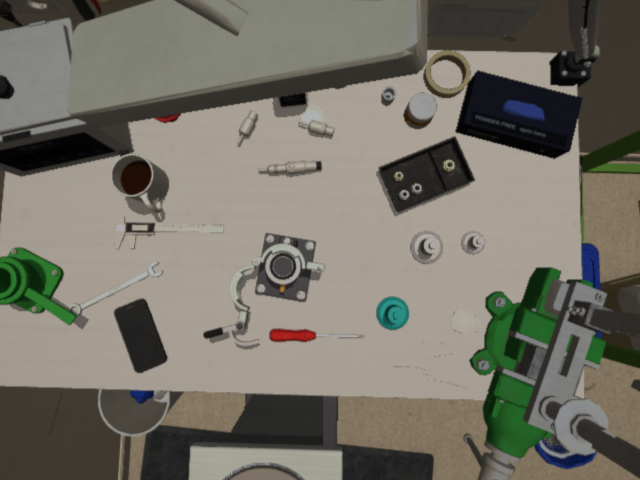

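View pics/scene0.png

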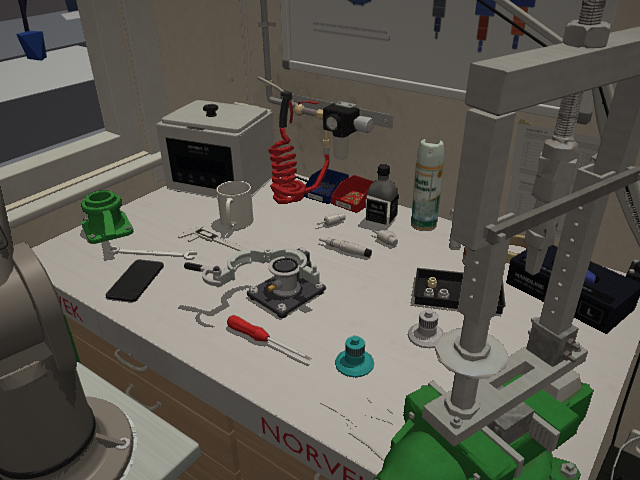

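Cap candidates in the top view are turquoise (393,313), which is excluded by colour, large steel (427,247) and small steel (473,242). The larger steel one fits. I'll confirm it in a crop alongside the stand.

```bash
cat >> h.py <<'E'
def cam(n,o=None):
    c=eyes.calibration(n); f=240/np.tan(np.radians(c["fov_y"])/2)
    if n=="wrist":
        T=np.array(c["tool_from_camera"]); Rt=R.from_rotvec(o["orientation"]).as_matrix()
        return f,c["cx"],c["cy"],Rt@T[:3,3]+o["tcp_pos"],Rt@T[:3,:3]
    return f,c["cx"],c["cy"],np.array(c["origin"]),R.from_rotvec(c["attitude"]).as_matrix()
def ray(C,u,v,z):
    f,cx,cy,o,M=C; d=M@np.array([(u-cx)/f,-(v-cy)/f,-1]); return o+d*(z-o[2])/d[2]
def cloud(C,d):
    f,cx,cy,o,M=C; v,u=np.mgrid[:480,:640]
    P=np.stack([(u-cx)/f*d,-(v-cy)/f*d,-d],-1); return P@M.T+o
def proj(C,p):
    f,cx,cy,o,M=C; q=M.T@(np.array(p)-o); return cx+f*q[0]/-q[2], cy-f*q[1]/-q[2]
E
python3 - <<'E'
from h import *
a=np.load("top0.npz");C=cam("top");P=cloud(C,a["d"])
im=a["p"][:,:,::-1]
A=cv2.resize(im[220:360,195:335],(560,560),interpolation=2); B=cv2.resize(im[210:280,395:495],(800,560),interpolation=2)[:, :]
B=cv2.resize(B,(240,168)); A[:168,320:]=B
cv2.imwrite("pics/crop1.png",A)
for n,(u,v) in dict(table=(330,370),table2=(350,210),cap=(430,242),capfl=(416,247),small=(475,239),plate=(303,292),stubring=(284,266)).items(): print(n,P[v,u].round(4))
for n,(x0,y0,x1,y1) in dict(cap=(405,225,448,270),small=(455,225,490,260),stand=(255,232,328,302)).items():
    q=P[y0:y1,x0:x1].reshape(-1,3); print(n,np.percentile(q[:,2],[5,25,50,75,95,99.5]).round(4))
    for lo,hi in ((.002,.012),(.045,.054),(.056,.063)):
        s=q[(q[:,2]>lo)&(q[:,2]<hi)]; 
        if len(s)>3: print(lo,len(s),s[:,:2].min(0).round(4),s[:,:2].max(0).round(4))
E
```

```text
table [ 0.3152 -0.131   0.0032]
table2 [ 0.6567 -0.1656  0.0012]
cap [ 0.5877 -0.3283  0.0503]
capfl [ 0.5795 -0.3083  0.0088]
small [ 0.5976 -0.4248  0.0372]
plate [ 0.4773 -0.0697  0.0197]
stubring [ 0.5296 -0.0328  0.0777]
cap [-0.002   0.0001  0.0021  0.0094  0.0517  0.0623]
0.002 680 [ 0.532  -0.3765] [ 0.6294 -0.2857]
0.045 186 [ 0.565  -0.3474] [ 0.5983 -0.3138]
0.056 33 [ 0.575  -0.3388] [ 0.5873 -0.3253]
small [-0.002  -0.0004  0.0014  0.006   0.037   0.0455]
0.002 377 [ 0.5576 -0.4669] [ 0.6319 -0.3931]
stand [-0.0017  0.0013  0.0172  0.0749  0.0893  0.1028]
0.002 303 [ 0.455 -0.12 ] [0.607 0.039]
0.045 44 [ 0.479  -0.0537] [ 0.5757 -0.0215]
0.056 4 [ 0.5372 -0.0736] [0.5774 0.0022]
```

View pics/crop1.png

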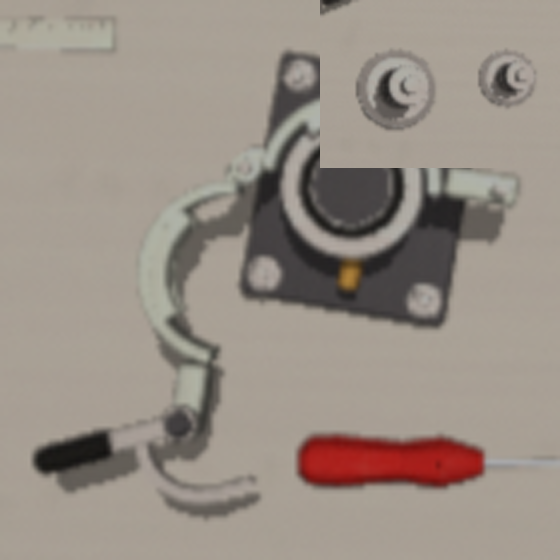

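Emit:
arm_command(
  plan="0 0 0 -10.6; -0.042 -0.045 -0.0025 0; -0.042 -0.045 -0.0025 0; -0.042 -0.045 -0.0025 0; -0.042 -0.045 -0.0025 0; -0.042 -0.045 -0.0025 0; -0.042 -0.045 -0.0025 0; -0.021 -0.0575 -0.0025 0; -0.021 -0.0575 -0.0025 0; -0.021 -0.0575 -0.0025 0; -0.021 -0.0575 -0.0025 0; -0.021 -0.0575 -0.0025 0; -0.021 -0.0575 -0.0025 0; 0 0 0 0; 0 0 0 0",
)

```text
clock: 1.98
tcp_pos: [0.5034, -0.0275, 0.2503]
orientation: [-0.238, -3.132, -0.001]
contact_force: [-0.8, -0.0, -0.3]
grip_width: 0.0856
gripper_force: 0.0
```

```bash
python3 - <<'E'
from h import *
o=r.get_obs(); print(o["clock"],o["tcp_pos"].round(4),o["orientation"].round(4),o["contact_force"].round(2), R.from_rotvec(o["orientation"]).as_matrix().round(4).tolist())
p,d=eyes.grab_frame("wrist"); np.savez("w1.npz",p=p,d=d,t=o["tcp_pos"],r=o["orientation"]); cv2.imwrite("pics/w1.png",p[:,:,::-1])
E
```

```text
1.975 [ 0.5034 -0.0275  0.2503] [-2.3840e-01 -3.1317e+00 -5.0000e-04] [-0.85 -0.   -0.27] [[-0.9885, 0.1514, -0.0008], [0.1514, 0.9885, 0.0004], [0.0008, 0.0003, -1.0]]
```

View pics/w1.png

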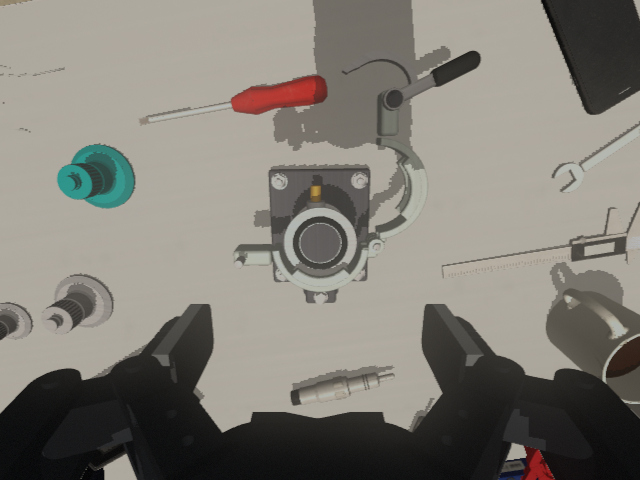

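The wrist view shows the stub at (320,242), the hinge at (377,246), the lever pivot at (394,99) and the cap at (82,300). Next I'll measure these.

```bash
python3 - <<'E'
from h import *
a=np.load("w1.npz");o=dict(tcp_pos=a["t"],orientation=a["r"]);C=cam("wrist",o);P=cloud(C,a["d"]);p=a["p"]
print("table",P[200:290,420:435,2].mean().round(4))
z=P[...,2]
def fitc(m,zz=None):
    q=P[m]; A=np.c_[2*q[:,:2],np.ones(len(q))]; s=np.linalg.lstsq(A,(q[:,:2]**2).sum(1),rcond=None)[0]; return s[:2],np.sqrt(s[2]+s[0]**2+s[1]**2)
W=np.zeros(z.shape,bool);W[195:290,275:366]=1
h=np.histogram(z[W],bins=np.arange(.06,.1,.001)); print([(round(b,3),n) for n,b in zip(*h) if n>40])
# image-based: flange outer front edge & bore
g=cv2.GaussianBlur(cv2.cvtColor(p,7),(0,0),1)
# bore/seal dark circle radial edges from (320,242)
c0=np.array([320,242.])
for lo,hi,sgn,name in ((15,32,1,"in"),(30,46,-1,"out")):
    pts=[]
    for t in np.radians(np.arange(190,352,4)): # upper image half= front
        rr=np.arange(lo,hi,.25); x=c0[0]+rr*np.cos(t); y=c0[1]+rr*np.sin(t)
        v=cv2.remap(g,x.astype(np.float32)[None],y.astype(np.float32)[None],1)[0].astype(float)
        k=np.argmax(sgn*np.gradient(v)); pts.append([x[k],y[k]])
    e=cv2.fitEllipse(np.float32(pts)); print(name,np.round(e[0],1),np.round(e[1],1))
# plate
hsv=cv2.cvtColor(p,cv2.COLOR_RGB2HSV)
m=((z>.008)&(z<.03)).astype(np.uint8);m[:, :255]=0;m[:,385:]=0;m[:160]=0;m[310:]=0
cs=max(cv2.findContours(m,0,2)[0],key=cv2.contourArea); q=cs[:,0]
print("plate z",np.median(z[m>0]))
zp=np.median(z[m>0]); w=np.array([ray(C,u,v,zp)[:2] for u,v in q])
rc=cv2.minAreaRect(np.float32(w*1000)); print("plate rect",rc)
for n,(u,v) in dict(hinge=(377,246),pivot=(394,99),lug=(389,125),gripend=(458,67),keeper=(240,256),keep2=(240,249),ring=(275,265),stubface=(320,275)).items(): print(n,P[v-1:v+2,u-1:u+2].reshape(-1,3).mean(0).round(4))
a=np.load("top0.npz");C=cam("top")
P=cloud(C,a["d"]);W=np.zeros(P.shape[:2],bool);W[222:275,400:452]=1
s=P[W&(P[...,2]>.0555)&(P[...,2]<.066)]; print("nip",len(s),s.mean(0),(s.min(0)+s.max(0))/2)
s=P[W&(P[...,2]>.006)&(P[...,2]<.066)]; print("all",cv2.minEnclosingCircle(np.float32(s[:,:2]*1000)))
E
```

```text
table 0.0042
[(np.float64(0.072), np.int64(90)), (np.float64(0.073), np.int64(740)), (np.float64(0.074), np.int64(1579)), (np.float64(0.075), np.int64(1080)), (np.float64(0.076), np.int64(434)), (np.float64(0.077), np.int64(88)), (np.float64(0.086), np.int64(102)), (np.float64(0.087), np.int64(445)), (np.float64(0.088), np.int64(563)), (np.float64(0.089), np.int64(151))]
in [320.1 242. ] [51.9 54.1]
out [320.  240.3] [65.5 71.8]
plate z 0.016335778811935903
plate rect ((512.1555786132812, -25.215187072753906), (109.1394271850586, 100.35899353027344), 82.02189636230469)
hinge [0.5335 0.0243 0.0903]
pivot [0.4115 0.0479 0.1048]
lug [0.43   0.0457 0.0871]
gripend [0.3957 0.0996 0.1009]
keeper [ 0.5243 -0.1022  0.0897]
keep2 [ 0.5199 -0.103   0.0814]
ring [ 0.5603 -0.0835  0.0239]
stubface [ 0.559  -0.0323  0.0773]
nip 39 [ 0.58120128 -0.33146153  0.06046945] [ 0.57805206 -0.33207134  0.06008559]
all ((572.06298828125, -329.7173767089844), 43.6535758972168)
```

```bash
python3 - <<'E'
from h import *
a=np.load("w1.npz");o=dict(tcp_pos=a["t"],orientation=a["r"]);C=cam("wrist",o);p=a["p"];P=cloud(C,a["d"])
S=ray(C,320.1,242,.074); print("stub",S)
H=ray(C,377,246,.089);Pv=ray(C,394,99,.103);print("hinge",H,"pivot",Pv)
# plate yaw from front edge (image top) dark mask
# residual of depth along table: tilt check
for u,v in ((200,250),(200,200),(420,280),(250,330),(400,330),(330,50),(500,200)): print((u,v),P[v-3:v+4,u-3:u+4].reshape(-1,3).mean(0).round(4))
g=cv2.cvtColor(p,7)
e=[]
for u in range(280,362,4):
    col=cv2.GaussianBlur(g,(0,0),1)[155:180,u].astype(float); e.append((u,155+np.argmin(np.gradient(col))))
e=np.array(e);w=np.array([ray(C,u,v,.014)[:2] for u,v in e]); k=np.polyfit(w[:,1],w[:,0],1);print("yaw front edge deg",-np.degrees(np.arctan(k[0])),k)
# top view cross-check of stub
at=np.load("top0.npz");Ct=cam("top")
cv2.imwrite("pics/c2.png",np.hstack([cv2.resize(p[225:275,220:395],(700,200),interpolation=2)[:, :,::-1]]))
for n,(uv,zz) in dict(stub=((195+350/4,220+185/4),.074),hinge=((195+246/4,220+167/4),.089),pivot=((195+180/4,220+424/4),.103)).items(): print("top",n,ray(Ct,*uv,zz))
# cap rays, top view: nipple top centre, flange
im=at["p"]
print(ray(Ct,395+405/240*100-100-0,0,0) if 0 else "")
E
```

```text
stub [ 0.52662875 -0.0273386   0.074     ]
hinge [0.53395672 0.0244692  0.089     ] pivot [0.41133563 0.04828402 0.103     ]
(200, 250) [ 0.5345 -0.1694  0.0073]
(200, 200) [ 0.4784 -0.1581 -0.0009]
(420, 280) [ 0.6144  0.0833 -0.0007]
(250, 330) [ 0.6461 -0.1331  0.0075]
(400, 330) [ 0.6792  0.0534 -0.0008]
(330, 50) [ 0.3484  0.0102 -0.0009]
(500, 200) [ 0.5298  0.1804 -0.0007]
yaw front edge deg -7.5324834106414835 [0.13222931 0.46097859]
top stub [ 0.52906626 -0.02949812  0.074     ]
top hinge [0.53615496 0.02050046 0.089     ]
top pivot [0.41258584 0.04491005 0.103     ]
```

View pics/c2.png

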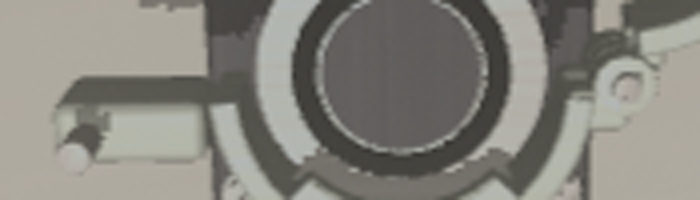

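```bash
python3 - <<'E'
from h import *
for n in ("top","scene"):
    a=np.load(n+"0.npz");P=cloud(cam(n),a["d"])[a["d"]>0]
    s=P[(P[:,2]>.1)&(P[:,2]<.6)&(P[:,0]>.3)&(P[:,0]<.68)&(P[:,1]<-.2)&(P[:,1]>-.5)]
    print(n,len(s)); 
    for x in np.arange(.3,.68,.04):
        q=s[(s[:,0]>=x)&(s[:,0]<x+.04)]
        if len(q)>3: print(round(x,2),len(q),"ymax",np.percentile(q[:,1],99).round(3),"z",q[:,2].min().round(2),q[:,2].max().round(2))
E
```

```text
top 4328
0.3 2620 ymax -0.427 z 0.1 0.41
0.34 754 ymax -0.437 z 0.1 0.17
0.38 404 ymax -0.464 z 0.1 0.15
0.42 510 ymax -0.466 z 0.1 0.14
0.46 40 ymax -0.48 z 0.1 0.13
scene 757
0.3 667 ymax -0.427 z 0.1 0.6
0.34 90 ymax -0.44 z 0.13 0.14
```

Emit:
arm_command(
  plan="-0.0154 -0.0487 0.0083 0; -0.0154 -0.0487 0.0083 0; -0.0154 -0.0487 0.0083 0; -0.0154 -0.0487 0.0083 0; -0.0154 -0.0487 0.0083 0; -0.0154 -0.0487 0.0083 0; 0 0 0 0; 0 0 0 0",
)

```text
clock: 3.02
tcp_pos: [0.5516, -0.3286, 0.2001]
orientation: [-0.234, -3.132, -0.003]
contact_force: [-0.0, 0.2, 0.2]
grip_width: 0.0855
gripper_force: 0.0
```

```bash
python3 - <<'E'
from h import *
o=r.get_obs(); print(o["clock"],o["tcp_pos"].round(4),o["orientation"].round(4),o["contact_force"].round(2))
p,d=eyes.grab_frame("wrist"); np.savez("w2.npz",p=p,d=d,t=o["tcp_pos"],r=o["orientation"])
C=cam("wrist",o);P=cloud(C,d)
b=lambda x,y,rad:(np.hypot(P[...,0]-x,P[...,1]-y)<rad)
for lo,hi in ((.056,.066),(.046,.053)):
    m=b(.580,-.33,.03)&(P[...,2]>lo)&(P[...,2]<hi); s=P[m]; print(lo,len(s),s.mean(0).round(4),((s.min(0)+s.max(0))/2).round(4),np.ptp(s,0))
m=b(.580,-.33,.045)&(P[...,2]>.002)&(P[...,2]<.012); v,u=np.nonzero(m);c,rad=cv2.minEnclosingCircle(np.float32(P[m][:,:2]*1000));print("flange",c,rad)
q=proj(C,[.58,-.33,.06]);print(q)
x,y=int(q[0]),int(q[1]); cv2.imwrite("pics/w2.png",cv2.resize(p[max(0,y-100):y+100,x-130:x+130,::-1],(650,500)))
E
```

```text
3.025 [ 0.5516 -0.3286  0.2001] [-2.343e-01 -3.132e+00 -2.500e-03] [-0.05  0.24  0.17]
0.056 208 [ 0.5783 -0.3295  0.0595] [ 0.5784 -0.3296  0.059 ] [0.01393049 0.0136652  0.00484709]
0.046 897 [ 0.5772 -0.3294  0.0496] [ 0.5784 -0.3296  0.0496] [0.03432634 0.03443801 0.00680871]
flange (578.86669921875, -329.682861328125) 35.10020065307617
(np.float64(319.22032716753904), np.float64(259.6259621281839))
```

View pics/w2.png

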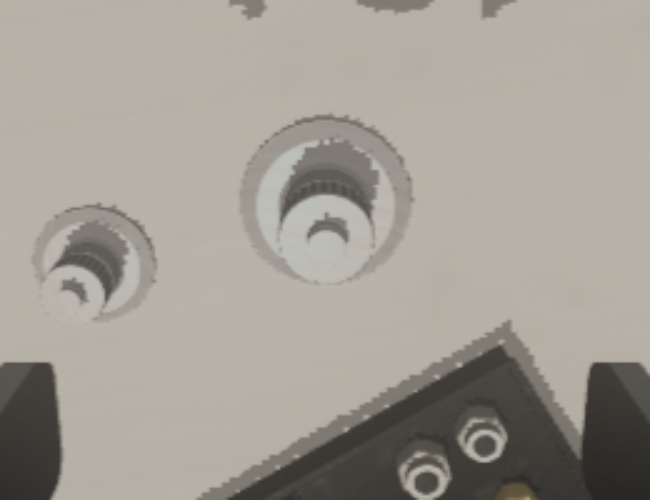

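Emit:
arm_command(
  plan="-0.0133 0.0015 0.035 0; -0.0133 0.0015 0.045 0; 0 0 0.04 0; 0 0 0.025 0; 0 0 0.015 0; 0 0 0.005 0; 0 0 0 0; 0 0 0 0",
  hand=-0.4,
)

```text
clock: 4.08
tcp_pos: [0.5784, -0.3322, 0.037]
orientation: [0.238, 3.131, -0.001]
contact_force: [0.4, 0.1, 0.7]
grip_width: 0.0596
gripper_force: 0.0
```

Emit:
arm_command(
  plan="0 0 0 0; 0 0 0 0; 0 0 0 0; 0 0 0 0; 0 0 0 0; 0 0 0 0",
  hand=1,
  grip_force=40,
)

```text
clock: 4.82
tcp_pos: [0.578, -0.3319, 0.0368]
orientation: [0.238, 3.132, 0.0]
contact_force: [-1.1, 1.1, 5.3]
grip_width: 0.0302
gripper_force: 39.1
```

Emit:
arm_command(
  plan="0 0 -0.01 0; 0 0 -0.03 0; 0 0 -0.04 0; 0 0 -0.03 0; 0 0 0 0; 0 0 0 0",
)

```text
clock: 5.58
tcp_pos: [0.5768, -0.3312, 0.1446]
orientation: [-0.238, -3.131, -0.001]
contact_force: [-0.2, 0.3, -2.9]
grip_width: 0.03
gripper_force: 39.9
```

```bash
python3 - <<'E'
from h import *
o=r.get_obs(); print(o["clock"],o["tcp_pos"].round(4),o["orientation"].round(4),o["contact_force"].round(2),o["grip_width"])
M=R.from_rotvec(o["orientation"]).as_matrix()
p,d=eyes.grab_frame("wrist"); C=cam("wrist",o);Q=(cloud(C,d)-o["tcp_pos"])@M
m=(abs(Q[...,1])<.045)&(abs(Q[...,0])<.05)&(Q[...,2]>-.03)&(Q[...,2]<.06)&(d>0)
h=np.histogram(Q[m][:,2],bins=np.arange(-.03,.06,.003)); print([(round(b,3),int(n)) for n,b in zip(*h)])
cv2.imwrite("pics/w3.png",cv2.resize(p[200:,120:520,::-1],(800,560)))
np.savez("w3.npz",p=p,d=d,t=o["tcp_pos"],r=o["orientation"])
E
```

```text
5.575 [ 0.5768 -0.3312  0.1446] [-2.3800e-01 -3.1308e+00 -1.4000e-03] [-0.21  0.28 -2.9 ] 0.030048401188619362
[(np.float64(-0.03), 299), (np.float64(-0.027), 304), (np.float64(-0.024), 1136), (np.float64(-0.021), 301), (np.float64(-0.018), 324), (np.float64(-0.015), 2715), (np.float64(-0.012), 579), (np.float64(-0.009), 168), (np.float64(-0.006), 149), (np.float64(-0.003), 150), (np.float64(-0.0), 134), (np.float64(0.003), 90), (np.float64(0.006), 88), (np.float64(0.009), 182), (np.float64(0.012), 124), (np.float64(0.015), 106), (np.float64(0.018), 112), (np.float64(0.021), 98), (np.float64(0.024), 358), (np.float64(0.027), 3528), (np.float64(0.03), 1555), (np.float64(0.033), 527), (np.float64(0.036), 30), (np.float64(0.039), 0), (np.float64(0.042), 0), (np.float64(0.045), 0), (np.float64(0.048), 0), (np.float64(0.051), 0), (np.float64(0.054), 0)]
```

View pics/w3.png

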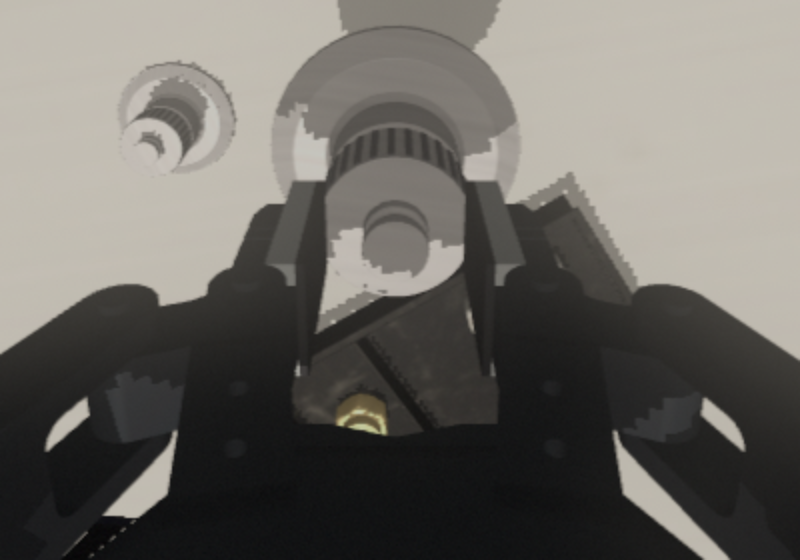

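```bash
python3 - <<'E'
from h import *
a=np.load("w3.npz");o=dict(tcp_pos=a["t"],orientation=a["r"]);M=R.from_rotvec(a["r"]).as_matrix()
Q=(cloud(cam("wrist",o),a["d"])-a["t"])@M
for lo,hi,rr in ((-.027,-.021,.012),(-.016,-.0125,.022),(.027,.0345,.04)):
    m=(Q[...,2]>lo)&(Q[...,2]<hi)&(np.hypot(Q[...,0],Q[...,1])<rr)
    if lo<0: m&=abs(Q[...,1])<.0145
    s=Q[m]; print(lo,len(s),s.mean(0).round(4),s.min(0).round(4),s.max(0).round(4),np.linalg.lstsq(np.c_[s[:,:2],np.ones(len(s))],s[:,2],rcond=None)[0][:2].round(3))
t=lambda v:M.T@(np.array(v)-a["t"])
ys=np.radians(-7.9);X=np.array([np.cos(ys),np.sin(ys),0]);S=np.array([.527,-.0277,.0745])
print("target stub-16x in tool",t(S-.016*X), "stub",t(S))
E
```

```text
-0.027 851 [-0.      0.0009 -0.0226] [-0.0077 -0.0059 -0.0245] [ 0.007   0.0078 -0.021 ] [-0.    -0.001]
-0.016 1887 [ 0.0021 -0.     -0.0132] [-0.0169 -0.0144 -0.016 ] [ 0.0168  0.0145 -0.0125] [-0.005  0.004]
0.027 5546 [0.0149 0.001  0.0297] [-0.0153 -0.0337  0.027 ] [0.0348 0.0356 0.0345] [ 0.033 -0.001]
target stub-16x in tool [0.1109727  0.29225828 0.07056456] stub [0.09497426 0.29247985 0.07053513]
```

Emit:
arm_command(
  plan="0.0185 0.0486 -0.0075 0; 0.0185 0.0486 -0.0075 0; 0.0185 0.0486 0 0; 0.0185 0.0486 0 0; 0.0185 0.0486 0 0; 0.0185 0.0486 0 0; 0 0 0 0; 0 0 0.02 0; 0 0 0.01 0; 0 0 0 0; 0 0 0 0",
)

```text
clock: 7.0
tcp_pos: [0.5122, -0.0274, 0.131]
orientation: [0.24, 3.132, -0.0]
contact_force: [0.6, -0.9, -1.6]
grip_width: 0.0303
gripper_force: 40.2
```

```bash
cat >> h.py <<'E'
ys=np.radians(-7.9);X=np.array([np.cos(ys),np.sin(ys),0]);Y=np.array([-X[1],X[0],0]);S=np.array([.527,-.0277,.0745])
def st():
    o=r.get_obs(); M=R.from_rotvec(o["orientation"]).as_matrix(); d=o["tcp_pos"]-S
    F=o["contact_force"]; print("t",round(o["clock"],2),"tcp stand xyz mm",np.round(1000*np.array([d@X,d@Y,d[2]]),1),"F stand",np.round([F@X,F@Y,F[2]],1),"yaw tool x vs -X deg",np.degrees(np.arctan2(M[:,0]@Y,-M[:,0]@X)).round(1),"w",round(o["grip_width"],4),"mom",o["moment"].round(2))
    return o,M
E
python3 - <<'E'
from h import *
o,M=st()
p,d=eyes.grab_frame("wrist"); np.savez("w4.npz",p=p,d=d,t=o["tcp_pos"],r=o["orientation"])
cv2.imwrite("pics/w4.png",p[:,:,::-1])
E
```

```text
t 7.0 tcp stand xyz mm [-14.7  -1.7  56.5] F stand [ 0.7 -0.8 -1.6] yaw tool x vs -X deg 0.8 w 0.0303 mom [-0.06 -0.    0.01]
```

View pics/w4.png

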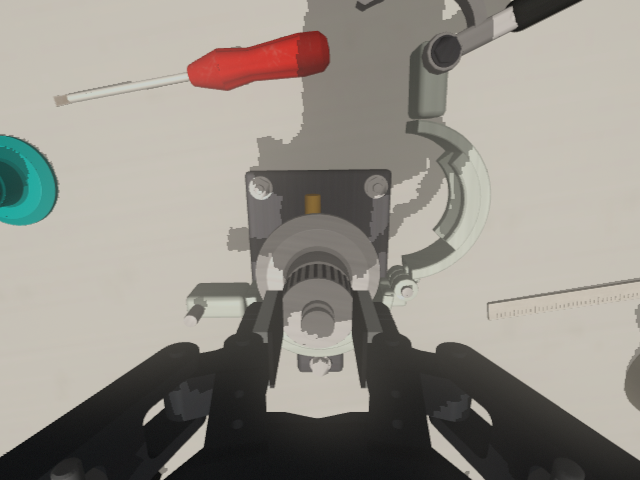

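Emit:
arm_command(
  plan="0.001 0.0007 0.007 0; 0.001 0 0.005 0; 0 0 0.002 0; 0 0 0 0",
)

```text
clock: 7.55
tcp_pos: [0.51, -0.0259, 0.1166]
orientation: [-0.238, -3.132, 0.0]
contact_force: [0.5, -0.4, -1.5]
grip_width: 0.03
gripper_force: 40.2
```

Emit:
arm_command(
  plan="0 0 0.0008 0; 0 0 0.0007 0; 0 0 0 0",
)

```text
clock: 7.92
tcp_pos: [0.5101, -0.0258, 0.1153]
orientation: [0.238, 3.133, 0.0]
contact_force: [0.4, -0.1, -2.0]
grip_width: 0.0302
gripper_force: 40.2
```

Emit:
arm_command(
  plan="0 0 0.0007 0; 0 0 0 0",
)

```text
clock: 8.18
tcp_pos: [0.5101, -0.0258, 0.1146]
orientation: [-0.238, -3.132, -0.0]
contact_force: [0.0, 0.2, -3.1]
grip_width: 0.0296
gripper_force: 40.2
```

Emit:
arm_command(
  plan="0 0 0.0007 0; 0 0 0 0",
)

```text
clock: 8.43
tcp_pos: [0.5101, -0.0259, 0.1138]
orientation: [-0.238, -3.132, 0.0]
contact_force: [0.3, 0.3, -3.1]
grip_width: 0.0304
gripper_force: 40.2
```

Emit:
arm_command(
  plan="0 0 0.0006 0; 0 0 0 0",
)

```text
clock: 8.68
tcp_pos: [0.5101, -0.0258, 0.1134]
orientation: [0.238, 3.132, 0.0]
contact_force: [-0.2, 0.6, -1.6]
grip_width: 0.0303
gripper_force: 40.4
```

Emit:
arm_command(
  plan="0 0 0.0006 0; 0 0 0 0",
)

```text
clock: 8.93
tcp_pos: [0.5102, -0.0258, 0.1132]
orientation: [0.238, 3.132, 0.001]
contact_force: [-3.2, 0.9, 4.7]
grip_width: 0.0301
gripper_force: 41.7
```

Emit:
arm_command(
  plan="-0.002 0 -0.0003 0; -0.003 0 0 0; -0.003 0 0 0; -0.003 0 0 0; 0 0 0 0",
)

```text
clock: 9.55
tcp_pos: [0.5146, -0.0265, 0.1146]
orientation: [-0.238, -3.119, -0.005]
contact_force: [-28.1, 4.5, 45.1]
grip_width: 0.03
gripper_force: 47.9
```

Emit:
arm_command(
  plan="-0.001 0 0 0; -0.001 0 0 0; 0 0 0 0",
)

```text
clock: 9.93
tcp_pos: [0.5162, -0.0267, 0.1152]
orientation: [-0.238, -3.118, -0.006]
contact_force: [-31.9, 4.7, 53.4]
grip_width: 0.0303
gripper_force: 48.8
```

Emit:
arm_command(
  plan="-0.001 0 0 0; 0 0 0 0",
)

```text
clock: 10.18
tcp_pos: [0.5209, -0.0278, 0.1143]
orientation: [-0.239, -3.127, -0.002]
contact_force: [-15.5, 2.2, 25.1]
grip_width: 0.0302
gripper_force: 55.2
```

Emit:
arm_command(
  plan="0 0 -0.0008 0; 0 0 0 0",
)

```text
clock: 10.42
tcp_pos: [0.5214, -0.0279, 0.1147]
orientation: [-0.239, -3.127, -0.002]
contact_force: [-12.4, 1.7, 20.0]
grip_width: 0.0303
gripper_force: 54.7
```

```bash
python3 - <<'E'
from h import *
o,M=st()
p,d=eyes.grab_frame("wrist"); np.savez("w5.npz",p=p,d=d,t=o["tcp_pos"],r=o["orientation"])
Q=(cloud(cam("wrist",o),d)-o["tcp_pos"])@M; Pw=cloud(cam("wrist",o),d)
print(M[:,2].round(4))
for lo,hi,rr in ((-.029,-.019,.012),(-.0175,-.0115,.022),(.025,.036,.04)):
    m=(Q[...,2]>lo)&(Q[...,2]<hi)&(np.hypot(Q[...,0],Q[...,1])<rr)
    if lo<0: m&=abs(Q[...,1])<.0145
    else: m&=Q[...,0]>.017
    s=Q[m]; print(lo,len(s),s.mean(0).round(4),s.min(0).round(4),s.max(0).round(4),np.linalg.lstsq(np.c_[s[:,:2],np.ones(len(s))],s[:,2],rcond=None)[0][:2].round(3), Pw[m][:,2].mean().round(4))
E
```

```text
t 10.43 tcp stand xyz mm [-5.6 -1.  40.2] F stand [-12.5  -0.   20. ] yaw tool x vs -X deg 0.8 w 0.0303 mom [ 0.18  2.93 -0.1 ]
[-0.0052  0.0014 -1.    ]
-0.029 943 [ 0.0034  0.0008 -0.0241] [-0.0047 -0.0059 -0.0263] [ 0.0103  0.0076 -0.019 ] [ 0.027 -0.013] 0.1387
-0.0175 3150 [ 0.0073  0.0001 -0.0147] [-0.0138 -0.0143 -0.0175] [ 0.0213  0.0145 -0.0115] [-0.076 -0.002] 0.1294
0.025 1599 [ 0.0275 -0.0014  0.0266] [ 0.017  -0.0323  0.025 ] [0.0399 0.0346 0.0326] [-0.033 -0.008] 0.0881
```

Emit:
arm_command(
  plan="0 0 -0.002 0; 0.001 0 -0.002 0; 0.003 0 0 0; 0.004 0 0 0; 0 0 0 0; 0 0 0 0",
)

```text
clock: 11.22
tcp_pos: [0.5161, -0.0267, 0.1178]
orientation: [0.238, 3.132, 0.0]
contact_force: [0.1, -0.2, -3.1]
grip_width: 0.03
gripper_force: 51.3
```

Emit:
arm_command(
  plan="0.002 0 0.001 0; 0 0 0.0005 0; 0 0 0 0",
)

```text
clock: 11.6
tcp_pos: [0.514, -0.0264, 0.1162]
orientation: [-0.238, -3.132, 0.0]
contact_force: [0.5, 0.3, -1.9]
grip_width: 0.0301
gripper_force: 51.3
```

Emit:
arm_command(
  plan="0 0 0.0007 0; 0 0 0 0",
)

```text
clock: 11.85
tcp_pos: [0.5141, -0.0264, 0.1155]
orientation: [-0.238, -3.132, -0.0]
contact_force: [0.4, 0.5, -3.4]
grip_width: 0.0299
gripper_force: 51.3
```

Emit:
arm_command(
  plan="0 0 0.0008 0; 0 0 0 0",
)

```text
clock: 12.1
tcp_pos: [0.5141, -0.0264, 0.1148]
orientation: [-0.238, -3.133, -0.0]
contact_force: [-0.1, -0.2, -3.1]
grip_width: 0.0301
gripper_force: 51.2
```

Emit:
arm_command(
  plan="0 0 0.0006 0; 0 0 0 0",
)

```text
clock: 12.35
tcp_pos: [0.5138, -0.0264, 0.1143]
orientation: [-0.238, -3.132, -0.0]
contact_force: [-1.4, -0.1, 1.5]
grip_width: 0.0302
gripper_force: 51.7
```

Emit:
arm_command(
  plan="0 0 0 0; 0 0 0 0; 0 0 0 0",
  hand=0,
)

```text
clock: 12.72
tcp_pos: [0.5144, -0.0265, 0.1143]
orientation: [0.238, 3.132, 0.0]
contact_force: [-0.3, 0.4, 0.3]
grip_width: 0.0431
gripper_force: 0.0
```

```bash
cat >> h.py <<'E'
def cap():
    o,M=st(); p,d=eyes.grab_frame("wrist"); C=cam("wrist",o); P=cloud(C,d)-S; P=np.stack([P@X,P@Y,P[...,2]],-1)*1000
    Q=(cloud(C,d)-o["tcp_pos"])@M*1000
    near=np.hypot(Q[...,0],Q[...,1])<60
    for nm,lo,hi,R0 in (("nip",57,66,9),("hub",47,55,18),("fl",2,14,40)):
        m=near&(P[...,2]>lo)&(P[...,2]<hi)&(abs(P[...,1])<(13 if nm!="fl" else 40))&(abs(P[...,0]+8)<45)
        s=P[m]
        if len(s)<30: print(nm,len(s)); continue
        print(nm,len(s),"mean",s.mean(0).round(1),"mid x",((np.percentile(s[:,0],1)+np.percentile(s[:,0],99))/2).round(1),"ext",np.percentile(s,1,0).round(1),np.percentile(s,99,0).round(1),"slope",np.linalg.lstsq(np.c_[s[:,:2],np.ones(len(s))],s[:,2],rcond=None)[0][:2].round(3))
    return p
E
python3 -c "
from h import *
p=cap(); cv2.imwrite('pics/w6.png',cv2.resize(p[150:430,160:480,::-1],(640,560)))"
```

```text
t 12.72 tcp stand xyz mm [-12.7  -0.5  39.8] F stand [-0.4  0.4  0.3] yaw tool x vs -X deg 0.8 w 0.0431 mom [-0.02 -0.03  0.05]
nip 914 mean [-20.1   0.6  61.4] mid x -19.7 ext [-26.4  -5.9  59.1] [-13.    7.2  62.9] slope [0.031 0.016]
hub 3050 mean [-22.4   0.1  51.5] mid x -19.9 ext [-36.4 -12.7  47.7] [-3.4 12.8 54.6] slope [0.016 0.002]
fl 8241 mean [-18.6   0.6   9.8] mid x -8.0 ext [-52.1 -32.2   4.4] [36.1 33.5 13.9] slope [ 0.039 -0.001]
```

View pics/w6.png

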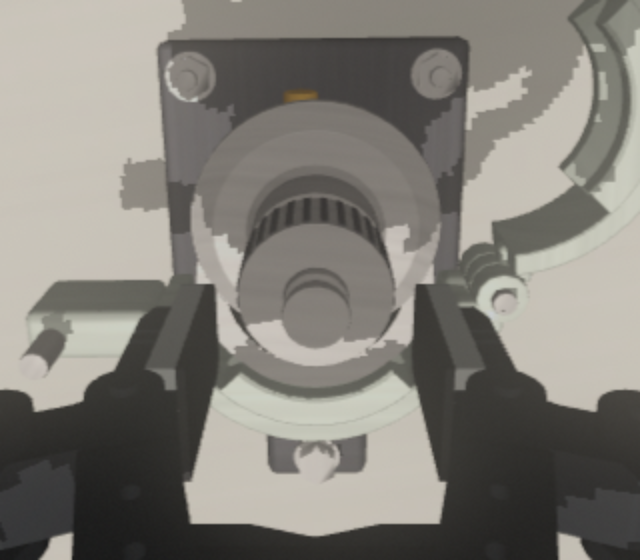

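Emit:
arm_command(
  plan="0.0035 0.0005 0.0015 0; 0.0035 0.0005 0.0015 0; 0 0 0 0; 0 0 0 0",
)

```text
clock: 13.28
tcp_pos: [0.5073, -0.0244, 0.1112]
orientation: [0.238, 3.132, 0.0]
contact_force: [0.7, 0.1, -0.0]
grip_width: 0.0424
gripper_force: 0.0
```

Emit:
arm_command(
  plan="0 0 0 0; 0 0 0 0; 0 0 0 0; 0 0 0 0",
  hand=1,
  grip_force=70,
)

```text
clock: 13.78
tcp_pos: [0.5075, -0.0246, 0.1117]
orientation: [0.239, 3.132, 0.0]
contact_force: [-1.5, 0.0, 5.8]
grip_width: 0.0292
gripper_force: 68.7
```

```bash
python3 -c "
from h import *
cap()"
```

```text
t 13.78 tcp stand xyz mm [-19.7   0.4  37.2] F stand [-1.5 -0.2  5.8] yaw tool x vs -X deg 0.8 w 0.0292 mom [0.05 0.4  0.09]
nip 932 mean [-20.5   1.5  61.5] mid x -20.1 ext [-26.7  -5.   58.8] [-13.4   8.   62.8] slope [ 0.058 -0.018]
hub 3023 mean [-23.1  -0.   51.6] mid x -20.3 ext [-36.8 -12.7  47.5] [-3.7 12.7 54.7] slope [ 0.026 -0.008]
fl 7118 mean [-23.5   0.7   9.8] mid x -8.1 ext [-52.3 -32.2   4.4] [36.2 33.7 13.9] slope [ 0.044 -0.011]
```

Emit:
arm_command(
  plan="0 0 -0.0005 0; 0 0 0 0",
)

```text
clock: 14.08
tcp_pos: [0.5074, -0.0244, 0.1118]
orientation: [0.238, 3.132, 0.0]
contact_force: [-0.7, -0.1, 2.9]
grip_width: 0.0292
gripper_force: 69.3
```

Emit:
arm_command(
  plan="0 0 -0.0006 0; -0.001 -0.0003 0 0; 0 0 0 0",
)

```text
clock: 14.45
tcp_pos: [0.5079, -0.0247, 0.1121]
orientation: [-0.238, -3.132, -0.0]
contact_force: [-0.9, 1.0, 0.6]
grip_width: 0.0292
gripper_force: 69.7
```

Emit:
arm_command(
  plan="0 0 -0.0004 0; -0.001 0 0 0; -0.0015 0 0 0; 0 0 0 0",
)

```text
clock: 14.95
tcp_pos: [0.5109, -0.0253, 0.1127]
orientation: [0.238, 3.132, -0.0]
contact_force: [-0.6, -0.4, -2.6]
grip_width: 0.0295
gripper_force: 69.3
```

Emit:
arm_command(
  plan="-0.002 0 0 0; -0.002 0 0 0; 0 0 0 0",
)

```text
clock: 15.32
tcp_pos: [0.5149, -0.0259, 0.1127]
orientation: [0.238, 3.132, -0.0]
contact_force: [0.4, -1.5, -1.7]
grip_width: 0.0288
gripper_force: 69.3
```

Emit:
arm_command(
  plan="-0.002 0 0 0; -0.002 0 0 0; 0 0 0 0",
)

```text
clock: 15.7
tcp_pos: [0.5188, -0.0265, 0.1127]
orientation: [0.238, 3.132, -0.0]
contact_force: [0.5, -0.2, -3.0]
grip_width: 0.0291
gripper_force: 69.3
```

Emit:
arm_command(
  plan="-0.0015 0 0 0; -0.0015 0 0 0; 0 0 0 0",
)

```text
clock: 16.08
tcp_pos: [0.5217, -0.0269, 0.1127]
orientation: [0.238, 3.132, -0.0]
contact_force: [0.1, -0.7, -3.7]
grip_width: 0.0293
gripper_force: 69.3
```

Emit:
arm_command(
  plan="-0.001 0 0.0002 0; 0 0 0 0",
)

```text
clock: 16.32
tcp_pos: [0.5226, -0.027, 0.1125]
orientation: [0.238, 3.133, 0.0]
contact_force: [-0.2, 0.1, -2.8]
grip_width: 0.0292
gripper_force: 69.3
```

Emit:
arm_command(
  plan="-0.001 0 0.0002 0; 0 0 0 0",
)

```text
clock: 16.58
tcp_pos: [0.5236, -0.0272, 0.1123]
orientation: [-0.238, -3.132, -0.0]
contact_force: [-0.8, -0.0, -2.6]
grip_width: 0.0294
gripper_force: 69.3
```

Emit:
arm_command(
  plan="-0.0008 0 0 0; 0 0 0 0",
)

```text
clock: 16.82
tcp_pos: [0.5243, -0.0273, 0.1122]
orientation: [-0.238, -3.132, -0.0]
contact_force: [0.3, 0.2, -2.4]
grip_width: 0.029
gripper_force: 69.3
```

Emit:
arm_command(
  plan="-0.0008 0 0 0; 0 0 0 0",
)

```text
clock: 17.08
tcp_pos: [0.525, -0.0274, 0.1123]
orientation: [-0.238, -3.132, -0.0]
contact_force: [-0.6, 0.7, -1.8]
grip_width: 0.0292
gripper_force: 69.4
```

Emit:
arm_command(
  plan="-0.0008 0 0 0; 0 0 0 0",
)

```text
clock: 17.32
tcp_pos: [0.5257, -0.0275, 0.1123]
orientation: [-0.238, -3.132, -0.0]
contact_force: [-2.1, 0.6, 1.1]
grip_width: 0.0296
gripper_force: 69.8
```

Emit:
arm_command(
  plan="-0.0007 0 0 0; 0 0 0 0",
)

```text
clock: 17.58
tcp_pos: [0.5263, -0.0276, 0.1124]
orientation: [-0.238, -3.132, -0.0]
contact_force: [-4.2, 1.2, 5.0]
grip_width: 0.0291
gripper_force: 70.4
```

Emit:
arm_command(
  plan="-0.0007 0 -0.0003 0; 0 0 0 0",
)

```text
clock: 17.82
tcp_pos: [0.5268, -0.0277, 0.1126]
orientation: [-0.238, -3.131, -0.0]
contact_force: [-5.1, 0.5, 4.7]
grip_width: 0.029
gripper_force: 70.4
```

```bash
python3 -c "
from h import *
cap()"
```

```text
t 17.82 tcp stand xyz mm [-0.2 -0.  38.1] F stand [-5.2 -0.2  4.7] yaw tool x vs -X deg 0.8 w 0.029 mom [ 0.29  1.24 -0.01]
nip 937 mean [-0.7  1.2 62.2] mid x 0.0 ext [-6.8 -5.4 57.3] [ 6.8  7.6 63.7] slope [ 0.049 -0.022]
hub 2971 mean [-4.3 -0.1 52.4] mid x -0.9 ext [-17.5 -12.7  47.4] [15.7 12.7 54.5] slope [ 0.002 -0.015]
fl 6547 mean [-14.8   0.1  10.6] mid x -9.8 ext [-36.2 -38.6   4.1] [16.7 38.6 13.8] slope [-0.001 -0.013]
```

Emit:
arm_command(
  plan="0 0 -0.0005 0; 0 0 0 0",
)

```text
clock: 18.12
tcp_pos: [0.5271, -0.0277, 0.1129]
orientation: [-0.238, -3.132, 0.0]
contact_force: [-3.0, 0.6, 0.7]
grip_width: 0.0292
gripper_force: 69.8
```

Emit:
arm_command(
  plan="-0.0007 0 0 0; 0 0 0 0",
)

```text
clock: 18.38
tcp_pos: [0.5276, -0.0278, 0.1131]
orientation: [-0.238, -3.132, -0.0]
contact_force: [-4.7, 0.9, 2.2]
grip_width: 0.0292
gripper_force: 70.1
```

Emit:
arm_command(
  plan="-0.001 0 -0.0003 0; 0 0 0 0",
)

```text
clock: 18.62
tcp_pos: [0.5283, -0.0279, 0.1133]
orientation: [-0.238, -3.131, -0.0]
contact_force: [-6.5, 0.9, 3.9]
grip_width: 0.0292
gripper_force: 70.1
```

```bash
python3 -c "
from h import *
cap()"
```

```text
t 18.62 tcp stand xyz mm [ 1.3 -0.  38.8] F stand [-6.5 -0.   3.9] yaw tool x vs -X deg 0.8 w 0.0292 mom [ 0.31  1.42 -0.07]
nip 1002 mean [ 0.8  1.1 62.5] mid x 1.7 ext [-5.2 -5.3 57.1] [ 8.6  7.6 64.6] slope [ 0.125 -0.005]
hub 2893 mean [-3.  -0.1 53. ] mid x 0.6 ext [-16.1 -12.7  47.6] [17.3 12.8 54.9] slope [-0.003 -0.014]
fl 5887 mean [-13.4   0.7  11.4] mid x -9.8 ext [-36.1 -38.5   3.9] [16.5 38.8 14. ] slope [-0.025 -0.01 ]
```

Emit:
arm_command(
  plan="0.0008 0 0.0006 0; 0 0 0 0; 0 0 0 0",
)

```text
clock: 19.05
tcp_pos: [0.5277, -0.0278, 0.113]
orientation: [-0.238, -3.131, -0.0]
contact_force: [-5.9, 1.0, 5.0]
grip_width: 0.029
gripper_force: 70.5
```

Emit:
arm_command(
  plan="0 0 0 0; 0 0 0 0; 0 0 0 0",
  hand=0,
)

```text
clock: 19.42
tcp_pos: [0.529, -0.028, 0.113]
orientation: [0.238, 3.131, -0.0]
contact_force: [-0.2, -0.3, 1.6]
grip_width: 0.0429
gripper_force: 0.0
```

```bash
python3 -c "
from h import *
p=cap(); cv2.imwrite('pics/w7.png',cv2.resize(p[180:380,200:440,::-1],(720,600)))"
```

```text
t 19.43 tcp stand xyz mm [ 2.  -0.  38.5] F stand [-0.2 -0.3  1.6] yaw tool x vs -X deg 0.8 w 0.0429 mom [ 0.01  0.04 -0.02]
nip 918 mean [-2.5  0.5 61.4] mid x -2.1 ext [-8.9 -6.  58.8] [ 4.7  7.2 62.9] slope [0.037 0.   ]
hub 3061 mean [-5.1  0.1 51.5] mid x -2.4 ext [-18.9 -12.7  47.7] [14.2 12.8 54.7] slope [0.018 0.001]
fl 7625 mean [-9.5  0.8  9.5] mid x 0.1 ext [-35.7 -38.2   3.3] [35.8 38.3 13.9] slope [ 0.047 -0.003]
```

View pics/w7.png

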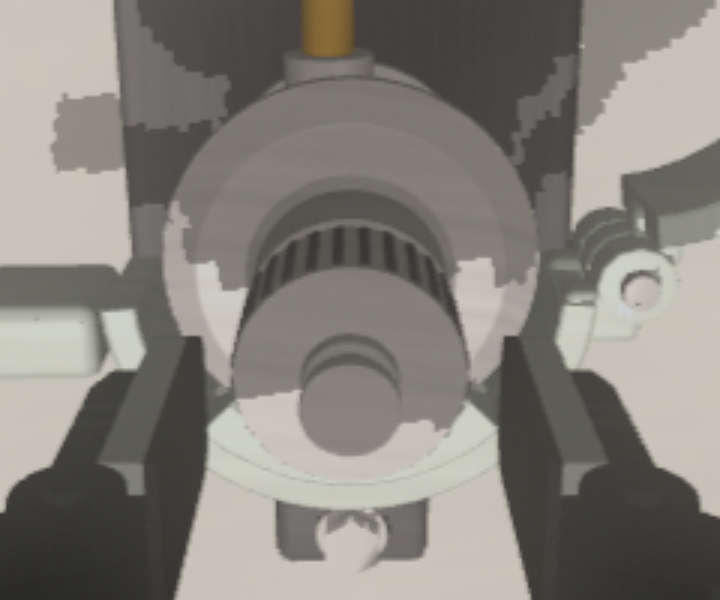

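Emit:
arm_command(
  plan="0 0 -0.02 0; 0 0 -0.052 0; 0.0376 0.0304 0 0; 0.0376 0.0304 0 0; 0.0376 0.0304 0 0; 0 0 0 0; 0 0 0 0",
)

```text
clock: 20.35
tcp_pos: [0.4312, 0.079, 0.1851]
orientation: [0.238, 3.131, 0.0]
contact_force: [0.2, 0.3, 0.3]
grip_width: 0.0426
gripper_force: 0.0
```

Emit:
arm_command(
  plan="0 0 0.02 0; 0 0 0.03 0; 0 0 0.03 0; 0 0 0.02 0; 0 0 0 0; 0 0 0 0",
  hand=1,
  grip_force=60,
)

```text
clock: 21.1
tcp_pos: [0.4316, 0.0787, 0.0854]
orientation: [0.24, 3.131, -0.0]
contact_force: [0.5, -0.1, -0.2]
grip_width: -0.0001
gripper_force: 0.0
```

```bash
python3 -c "
from h import *
o,M=st(); print(o['joints'].round(2))"
```

```text
t 21.1 tcp stand xyz mm [-109.1   92.3   10.9] F stand [ 0.5 -0.1 -0.2] yaw tool x vs -X deg 0.9 w -0.0001 mom [0.04 0.02 0.03]
[-0.61  0.3   0.34  2.24 -0.17  0.62  1.27]
```

```bash
cat >> h.py <<'E'
H=np.array([0,52.])
def rot(a): return np.array([[np.cos(a),-np.sin(a)],[np.sin(a),np.cos(a)]])
def jaw(phi,off): # TCP stand xy for jaw angle phi, off = centre offset from face
    return H+rot(-phi)@np.array([-18-off,-108.])
def toolax(th): # tool x,y in stand for heading th: p=-tool y ; th = angle of push dir
    y=-np.array([np.cos(th),np.sin(th)]); x=np.array([y[1],-y[0]])  # x = y × z(down)
    return x,y
def rows(path,start,th0):
    # path: list of (xy mm, th rad)
    xy=np.array(start,float); out=[]
    for q,th in path:
        x,y=toolax(th0); d=np.array(q)-xy; out.append("%.4f %.4f 0 %.1f"%(d@x/1000,d@y/1000,-np.degrees(th-th0))); xy=np.array(q,float); th0=th
    print("; ".join(out))
E
python3 - <<'E'
from h import *
th0=np.radians(-90.9)
print(toolax(th0))
s=(-109.1,92.3)
rows([(jaw(1.54,14.5+g),-1.57) for g in (5,1)],s,th0)
phis=np.arange(1.54,.29,-.1)
rows([(jaw(f,14.5),-f) for f in phis[1:]],jaw(1.54,15.5),-1.54)
print(phis[-1],jaw(phis[-1],14.5))
E
```

```text
(array([ 0.99987663, -0.01570732]), array([0.01570732, 0.99987663]))
0.0001 -0.0061 0 -0.9; 0.0001 -0.0040 0 -0.0
-0.0027 -0.0119 0 -5.7; -0.0027 -0.0109 0 -5.7; -0.0027 -0.0109 0 -5.7; -0.0027 -0.0109 0 -5.7; -0.0027 -0.0109 0 -5.7; -0.0027 -0.0109 0 -5.7; -0.0027 -0.0109 0 -5.7; -0.0027 -0.0109 0 -5.7; -0.0027 -0.0109 0 -5.7; -0.0027 -0.0109 0 -5.7; -0.0027 -0.0109 0 -5.7; -0.0027 -0.0109 0 -5.7
0.33999999999999897 [-66.65613258 -38.97917338]
```

```bash
sed -i 's/x=np.array(\[y\[1\],-y\[0\]\]).*/x=np.array([-y[1],y[0]])/' h.py; python3 - <<'E'
from h import *
print(toolax(np.radians(-90.9)))
rows([(jaw(f,14.5),-f) for f in (1.44,1.34)],jaw(1.54,15.5),-1.54)
E
```

```text
(array([-0.99987663,  0.01570732]), array([0.01570732, 0.99987663]))
0.0027 -0.0119 0 -5.7; 0.0027 -0.0109 0 -5.7
```

Emit:
arm_command(
  plan="0 -0.006 0 -0.9; 0 -0.004 0 0; 0.0027 -0.0119 0 -5.7; 0.0027 -0.0109 0 -5.7; 0.0027 -0.0109 0 -5.7; 0 0 0 0",
)

```text
clock: 21.85
tcp_pos: [0.4198, 0.0355, 0.0852]
orientation: [-0.251, 3.131, 0.001]
contact_force: [-1.9, -0.1, 0.8]
grip_width: 0.0
gripper_force: 0.0
```

```bash
python3 - <<'E'
from h import *
o,M=st()
p,d=eyes.grab_frame("wrist"); np.savez("w8.npz",p=p,d=d,t=o["tcp_pos"],r=o["orientation"]);cv2.imwrite("pics/w8.png",p[:,:,::-1])
E
```

```text
t 21.85 tcp stand xyz mm [-114.8   47.8   10.7] F stand [-1.8 -0.4  0.8] yaw tool x vs -X deg -17.1 w 0.0 mom [0.02 0.03 0.  ]
```

View pics/w8.png

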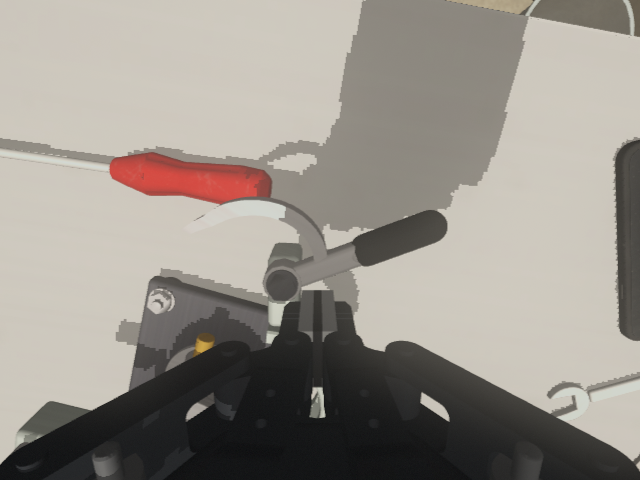

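I've now viewed 11 pictures, one over the limit of 10, so I'll view no more and work from numbers. In this last one the lever pivot is at (283,285) and the closed fingers stand beside the lug. I'll continue the swing.

Emit:
arm_command(
  plan="0.0027 -0.0109 0 -5.7; 0.0027 -0.0109 0 -5.7; 0.0027 -0.0109 0 -5.7; 0.0027 -0.0109 0 -5.7; 0.0027 -0.0109 0 -5.7; 0 0 0 0",
)

```text
clock: 22.65
tcp_pos: [0.4264, -0.0192, 0.0849]
orientation: [-1.013, 2.974, -0.0]
contact_force: [-0.3, -0.3, -0.1]
grip_width: -0.0001
gripper_force: 0.0
```

```bash
cat >> h.py <<'E'
def pivot():
    # jaw angle from the highest flat thing near the pivot circle round the hinge (z 24..36 above face)
    o,M=st(); p,d=eyes.grab_frame("wrist"); C=cam("wrist",o); P=cloud(C,d)-S; P=np.stack([P@X,P@Y,P[...,2]],-1)*1000
    Q=(cloud(C,d)-o["tcp_pos"])@M*1000
    rr=np.hypot(P[...,0]-H[0],P[...,1]-H[1])
    m=(d>0)&(P[...,2]>15)&(P[...,2]<38)&(rr<240)&(rr>100)&(Q[...,0]>14)&(P[...,0]<20)&(P[...,1]<140)
    m&=~((np.hypot(P[...,0]-11,P[...,1]+74)<9))
    s=P[m]; t=m&(P[...,2]>26.5); 
    print("n",len(s),"TCP now; high pts",t.sum(),P[t].mean(0).round(1) if t.any() else "", P[t].std(0).round(1) if t.any() else "")
    dark=m&(p.max(-1)<75); q=P[dark]; 
    if len(q)>20: print("grip dark",len(q),q.mean(0).round(1),q.min(0).round(1),q.max(0).round(1))
    h=np.histogram(s[:,2],bins=np.arange(15,39,1))[0]; print(h)
    np.savez("wl.npz",p=p,P=P,Q=Q,d=d); return P,Q,p,d
E
python3 -c "
from h import *
pivot()
a=np.load('w8.npz');C=cam('wrist',dict(tcp_pos=a['t'],orientation=a['r']));print(cloud(C,a['d'])[285,283]-S, a['p'][285,283],a['p'][240,400])"
```

```text
t 22.65 tcp stand xyz mm [-100.8   -5.4   10.4] F stand [-0.3 -0.3 -0.1] yaw tool x vs -X deg -45.5 w -0.0001 mom [ 0.   -0.02  0.02]
n 8160 TCP now; high pts 962 [-133.6  -11.    27.7] [22.3 11.3  1.2]
grip dark 2977 [-147.1   -5.9   25.2] [-166.8  -30.5   17.9] [-96.7   7.7  30.8]
[  38   66  104  110  158  193  246  396 1510 2610 1233  924  314   45
  138   72    3    0    0    0    0    0    0]
[-0.12008226  0.04821208  0.02943197] [81 79 75] [72 69 65]
```

```bash
cat >> h.py <<'E'
def ang():
    a=np.load("wl.npz"); P,Q,d=a["P"],a["Q"],a["d"]
    rr=np.hypot(P[...,0],P[...,1]-52)
    m=(d>0)&(P[...,2]>28)&(P[...,2]<34)&(abs(rr-126.5)<12)&(Q[...,0]>14)&(np.hypot(P[...,0]-11,P[...,1]+74)>10)
    n,l,st_,c=cv2.connectedComponentsWithStats(m.astype(np.uint8))
    for i in range(1,n):
        if st_[i,4]>25:
            q=P[l==i]; e=(q.min(0)+q.max(0))/2; v=e[:2]-H; f=-95-np.degrees(np.arctan2(v[1],v[0])); f=(f+180)%360-180
            print("boss",st_[i,4],c[i].round(),e.round(1),np.ptp(q,0).round(1),"phi",np.radians(f).round(3))
E
python3 -c "
from h import *
ang(); print([jaw(f,14.5).round(1).tolist() for f in (.9,.84,.74,.64)])"
```

```text
boss 250 [280. 283.] [-101.4  -25.9   29.7] [9.  8.4 3.3] phi 0.828
[[-104.8, 10.3], [-102.1, 4.1], [-96.8, -5.8], [-90.6, -15.2]]
```

```bash
python3 - <<'E'
from h import *
rows([(jaw(f,8.5),-f) for f in (.72,.62,.52,.42,.32,.24)],(-100.8,-5.4),np.radians(-44.5))
E
```

```text
-0.0023 -0.0113 0 -3.2; 0.0021 -0.0109 0 -5.7; 0.0021 -0.0109 0 -5.7; 0.0021 -0.0109 0 -5.7; 0.0021 -0.0109 0 -5.7; 0.0018 -0.0087 0 -4.6
```

Emit:
arm_command(
  plan="-0.0023 -0.0113 0 -3.2; 0.0021 -0.0109 0 -5.7; 0.0021 -0.0109 0 -5.7; 0.0021 -0.0109 0 -5.7; 0.0021 -0.0109 0 -5.7; 0.0018 -0.0087 0 -4.6; 0 0 0 0",
)

```text
clock: 23.58
tcp_pos: [0.4695, -0.066, 0.0846]
orientation: [1.762, -2.6, -0.001]
contact_force: [-0.2, 0.9, -0.3]
grip_width: -0.0001
gripper_force: 0.2
```

```bash
python3 -c "
from h import *
pivot(); ang()"
```

```text
t 23.57 tcp stand xyz mm [-51.7 -45.9  10.1] F stand [-0.4  0.8 -0.3] yaw tool x vs -X deg -76.2 w -0.0001 mom [ 0.1  -0.01 -0.06]
n 8658 TCP now; high pts 1231 [-76.  -69.   28.1] [26.4  3.4  1.4]
grip dark 3036 [-98.2 -72.7  25.1] [-118.2  -79.5   18. ] [-44.9 -62.7  30.5]
[  32   59   70  100  151  182  241  363 1577 2785 1333  955  297   67
  271  159   16    0    0    0    0    0    0]
boss 498 [292. 277.] [-47.3 -66.1  29.8] [11.  10.1  3.5] phi 0.294
```

Emit:
arm_command(
  plan="0.0008 -0.004 0 -2.1; 0.0008 -0.004 0 -2.1; 0.0008 -0.004 0 -2.1; 0 0 0 0",
)

```text
clock: 24.12
tcp_pos: [0.4805, -0.073, 0.0848]
orientation: [-1.906, 2.497, -0.0]
contact_force: [-1.7, 1.3, -0.5]
grip_width: -0.0002
gripper_force: 0.7
```

Emit:
arm_command(
  plan="0.0003 -0.003 0 -1.5; 0 0 0 0",
)

```text
clock: 24.38
tcp_pos: [0.4831, -0.074, 0.0848]
orientation: [-1.938, 2.472, -0.0]
contact_force: [-0.9, 1.4, 0.1]
grip_width: -0.0001
gripper_force: 0.8
```

Emit:
arm_command(
  plan="0.0008 -0.002 0 -1; 0.0008 -0.002 0 -1; 0 0 0 0",
)

```text
clock: 24.75
tcp_pos: [0.4867, -0.0763, 0.0848]
orientation: [-1.981, 2.437, -0.0]
contact_force: [0.4, 2.9, -0.5]
grip_width: 0.0003
gripper_force: 1.4
```

Emit:
arm_command(
  plan="0.0003 -0.0015 0 -0.8; 0 0 0 0",
)

```text
clock: 25.0
tcp_pos: [0.488, -0.0769, 0.0848]
orientation: [-1.998, 2.424, 0.0]
contact_force: [-0.2, 4.0, -1.0]
grip_width: 0.0002
gripper_force: 1.5
```

Emit:
arm_command(
  plan="-0.0015 0 0 -0.5; -0.001 -0.001 0 -0.5; 0 0 0 0",
)

```text
clock: 25.38
tcp_pos: [0.4897, -0.075, 0.085]
orientation: [-2.019, 2.406, -0.001]
contact_force: [-0.1, 0.7, -0.4]
grip_width: 0.0002
gripper_force: 0.0
```

```bash
python3 -c "
from h import *
pivot(); ang()"
```

```text
t 25.38 tcp stand xyz mm [-30.4 -52.   10.5] F stand [-0.2  0.7 -0.4] yaw tool x vs -X deg -87.9 w 0.0002 mom [-0.01  0.02 -0.01]
n 8710 TCP now; high pts 1278 [-52.  -80.3  28.2] [25.7  8.   1.4]
grip dark 2040 [-71.7 -87.   25.1] [-93.7 -97.8  18.4] [-22.6 -70.1  30.7]
[  26   51   84   83  135  159  234  400 1669 2642 1373 1006  288   90
  289  168   13    0    0    0    0    0    0]
boss 544 [301. 272.] [-25.5 -71.9  29.8] [10.9 11.1  3.6] phi 0.115
```

Emit:
arm_command(
  plan="0 -0.0015 0 -0.7; 0 -0.0015 0 -0.7; 0 0 0 0",
)

```text
clock: 25.8
tcp_pos: [0.4924, -0.0753, 0.0848]
orientation: [-2.048, 2.382, 0.0]
contact_force: [-0.7, -0.1, -0.1]
grip_width: -0.0002
gripper_force: 0.0
```

```bash
python3 -c "
from h import *
pivot(); ang()
a=np.load('wl.npz');P,Q,d,p=a['P'],a['Q'],a['d'],a['p']
m=(d>0)&(abs(Q[...,1])<25)&(abs(Q[...,0])<40)&(Q[...,2]>-30)&(Q[...,2]<16)
for lo in (-30,-20,-10,-5,0,5,10):
  s=Q[m&(Q[...,2]>lo)&(Q[...,2]<lo+5)]
  if len(s)>5: print(lo,len(s),s.min(0).round(1),s.max(0).round(1))
"
```

```text
t 25.8 tcp stand xyz mm [-27.8 -51.9  10.3] F stand [-0.7 -0.2 -0.1] yaw tool x vs -X deg -89.3 w -0.0002 mom [ 0.    0.03 -0.01]
n 8731 TCP now; high pts 1274 [-51.8 -80.3  28.2] [25.7  7.9  1.4]
grip dark 1891 [-71.5 -86.9  25. ] [-93.5 -97.6  17.8] [-22.2 -70.8  30.1]
[  24   55   82   90  141  166  211  393 1665 2654 1436  952  303   74
  299  177    9    0    0    0    0    0    0]
boss 547 [308. 272.] [-25.5 -71.9  29.9] [10.8 10.8  3.4] phi 0.116
-30 395 [  5.5 -12.5 -30. ] [ 11.   14.6 -25. ]
-20 1013 [  5.4 -11.4 -20. ] [ 39.4  24.3 -15. ]
-10 181 [ 21.7 -10.7 -10. ] [33.9 25.  -5. ]
-5 478 [-26.5 -25.   -5. ] [29.8 11.7 -0. ]
0 315 [-27.3 -25.    0. ] [28.7  4.6  5. ]
5 164 [-20.7 -25.    5. ] [28.6  4.6 10. ]
10 150 [-19.2 -24.9  10. ] [28.6  4.8 14.9]
```

```bash
python3 -c "
from h import *
a=np.load('wl.npz');P,Q,d,p=a['P'],a['Q'],a['d'],a['p']
for zl,zh in ((-16,4),(4,11),(11,16),(16,25),(25,34),(34,60)):
  print('z',zl,zh)
  for y in range(-90,-30,5):
    m=(d>0)&(P[...,2]>zl)&(P[...,2]<zh)&(P[...,1]>y)&(P[...,1]<y+5)&(P[...,0]>-50)&(P[...,0]<5)
    s=P[m]
    if len(s)>8: print(y,len(s),np.percentile(s[:,0],[2,50,98]).round(1),np.median(s[:,2]).round(1))
"
```

```text
z -16 4
-85 113 [-25.2 -21.1   4.9] -2.5
-80 211 [-32.7 -26.    3.1] -3.0
-75 59 [2.7 2.9 3.1] -2.1
-70 55 [2.6 2.9 3.1] -3.1
-65 52 [2.7 2.9 3.1] -2.6
-60 54 [2.7 2.9 3.1] -2.1
-55 50 [2.8 3.  3.2] -2.3
-50 22 [2.8 2.9 4.2] -4.0
-45 101 [2.7 3.  4.7] -4.0
-40 51 [-4.8  2.4  3. ] -1.4
-35 186 [-9.7 -3.5  4.2] -0.2
z 4 11
-85 78 [-26.3 -20.8   4.9] 7.4
-80 181 [-32.3 -24.5   3.8] 9.0
-75 40 [2.6 3.  3.7] 8.8
-70 42 [2.7 2.9 3.6] 8.7
-65 44 [-16.8   2.9   3.7] 9.6
-60 67 [-30.6   2.9   4. ] 9.9
-55 50 [-15.6   2.9   4. ] 9.9
-50 21 [-7.8  3.3  4.2] 9.3
-45 53 [2.6 3.  4.9] 7.5
-40 13 [-4.4  2.6  2.8] 5.7
-35 354 [-9.5 -2.3  4.6] 6.6
z 11 16
-85 19 [-35.  -20.1   4.8] 12.2
-80 127 [-31.6 -20.1   4.8] 12.0
-75 45 [0.3 4.1 5. ] 12.0
-70 47 [2.9 4.1 4.9] 11.8
-65 73 [-20.1   3.6   4.9] 12.1
-60 234 [-30.1 -20.    4.8] 12.6
-55 124 [-21.3 -17.2   4.9] 12.4
-50 16 [2.9 4.2 5. ] 11.9
-45 62 [2.7 3.7 4.9] 13.4
-40 18 [2.5 3.5 4.7] 13.4
z 16 25
-90 153 [-44.7 -41.6 -38.3] 24.2
-85 399 [-49.8 -43.2 -24.3] 23.6
-80 777 [-49.2 -34.8 -19. ] 24.0
-75 300 [-47.9 -36.4 -17.5] 24.1
-70 52 [-33.5 -29.9 -18.1] 24.4
-65 46 [-35.2 -26.9 -22.5] 24.4
z 25 34
-90 27 [-44.3 -42.2 -38.3] 25.2
-85 29 [-49.3 -43.6 -32.9] 25.3
-80 334 [-47.5 -26.6 -20.7] 26.2
-75 423 [-38.6 -25.7 -18.3] 29.5
-70 175 [-31.6 -25.6 -19.1] 29.5
-65 297 [-35.3 -28.8 -22.7] 30.0
-60 232 [-41.8 -29.  -16.2] 31.0
z 34 60
-65 1298 [-35.4 -29.1 -22.6] 49.3
-60 936 [-42.2 -29.1 -15.7] 45.3
-55 124 [-30.4 -28.7 -27.3] 58.1
-50 127 [-30.4 -28.7 -27.3] 58.1
-45 112 [-30.3 -28.8 -27.2] 58.0
```

```bash
python3 -c "
from h import *
a=np.load('wl.npz');P,Q,d,p=a['P'],a['Q'],a['d'],a['p']
m=(d>0)&(P[...,2]>-14)&(P[...,2]<34)&(P[...,1]>-68)&(P[...,1]<-40)&(P[...,0]>-40)&(P[...,0]<-8)
v,u=np.nonzero(m)
for vv in range(v.min(),v.max()+1,3):
  k=(v==vv)
  if k.sum(): print(vv,[(int(U),*P[vv,U].round(0).astype(int).tolist()) for U in u[k][::3]])
" | cut -c1-420 | head -40
```

```text
276 [(291, -17, -63, 11)]
279 [(290, -16, -61, 10), (293, -18, -62, 12), (296, -20, -67, 24), (320, -30, -67, 25), (323, -31, -67, 24)]
282 [(290, -16, -60, 10), (293, -18, -61, 13), (296, -19, -61, 13), (299, -21, -66, 25), (302, -23, -68, 29), (308, -25, -68, 29), (313, -27, -68, 30), (316, -28, -68, 30), (319, -30, -66, 25), (322, -31, -59, 9)]
285 [(290, -16, -59, 11), (293, -18, -59, 13), (296, -19, -60, 14), (299, -21, -60, 13), (302, -22, -59, 12), (305, -24, -64, 25), (308, -25, -65, 25), (311, -26, -64, 24), (314, -28, -64, 25), (317, -29, -59, 12), (320, -30, -59, 12)]
288 [(289, -16, -57, 10), (292, -17, -58, 12), (295, -19, -57, 12), (298, -20, -58, 12), (301, -21, -57, 11), (304, -23, -58, 13), (307, -24, -58, 12), (310, -26, -57, 12), (313, -27, -58, 13), (316, -28, -57, 12), (319, -30, -57, 10)]
291 [(289, -16, -55, 10), (292, -17, -56, 12), (295, -19, -56, 13), (298, -20, -56, 13), (301, -21, -56, 13), (304, -23, -62, 26), (307, -25, -62, 26), (310, -26, -62, 26), (313, -27, -62, 25), (317, -29, -62, 26), (320, -30, -62, 26), (323, -31, -62, 27), (326, -33, -62, 25), 
[... 589 characters left out ...]
62, 32), (322, -31, -62, 32), (325, -32, -62, 32), (328, -33, -62, 32), (331, -34, -62, 32)]
300 [(288, -15, -51, 11), (291, -17, -52, 14), (294, -18, -51, 12), (297, -19, -52, 13), (300, -21, -52, 13), (310, -26, -62, 34), (320, -30, -62, 33)]
303 [(288, -17, -58, 29), (291, -18, -59, 30), (294, -19, -58, 29), (297, -20, -58, 29), (300, -22, -58, 29), (337, -37, -58, 29), (340, -38, -58, 29), (343, -39, -58, 30)]
306 [(285, -16, -58, 31), (288, -17, -59, 32), (291, -18, -58, 31), (294, -19, -58, 32), (297, -21, -59, 32), (300, -22, -58, 31), (337, -37, -59, 33), (340, -38, -58, 32), (343, -39, -58, 32)]
309 [(288, -17, -58, 34), (296, -20, -58, 34), (340, -38, -58, 34), (344, -40, -58, 34)]
```

```bash
python3 -c "
from h import *
for f,px in (('w3.npz',[(271,292),(275,300),(370,300),(358,292)]),('w8.npz',[(310,292),(325,295),(310,305),(325,320),(325,328)])):
  a=np.load(f);o=dict(tcp_pos=a['t'],orientation=a['r']);M=R.from_rotvec(a['r']).as_matrix()
  Q=(cloud(cam('wrist',o),a['d'])-a['t'])@M*1000
  print(f,[Q[v,u].round(1).tolist() for u,v in px])
  q=Q[285:300,:]; m=(abs(q[...,0])<14)&(abs(q[...,1])<32)&(q[...,2]<20)&(q[...,2]>-40); s=q[m]; print(len(s), s[np.argsort(-s[:,2])[:400:50]].round(1).tolist())
"
```

```text
w3.npz [[10.4, -18.2, -17.0], [10.0, -15.8, -23.7], [10.5, 21.8, -24.7], [10.3, 18.0, -16.6]]
1363 [[1.7, 17.8, 10.7], [7.6, -13.3, -7.5], [8.8, -12.0, -11.3], [4.8, 15.2, -11.7], [11.4, 11.2, -11.9], [8.7, 7.8, -12.1], [5.5, 13.9, -12.2], [8.3, -7.7, -12.3]]
w8.npz [[9.7, -2.0, -15.4], [9.9, 4.2, -18.9], [10.5, -1.8, -29.1], [10.2, 3.7, -40.1], [9.9, 3.6, -45.2]]
820 [[-4.3, -7.5, 19.3], [10.3, -20.9, -12.6], [9.5, -7.6, -13.9], [10.2, -0.4, -14.5], [10.1, 3.0, -15.2], [10.1, -3.7, -16.3], [10.2, -1.2, -17.6], [10.1, -2.0, -18.2]]
```

Emit:
arm_command(
  plan="0.0015 0.006 0 0; 0.002 0.008 0 0; 0 0 0.008 0; 0 0 0.006 0; 0 0 0.006 0; 0 0 0 0; 0 0 0 0",
)

```text
clock: 26.72
tcp_pos: [0.4774, -0.0764, 0.0645]
orientation: [2.048, -2.381, -0.001]
contact_force: [-1.7, 0.1, -0.7]
grip_width: 0.0
gripper_force: 0.8
```

```bash
cat >> h.py <<'E'
def tip():
    a=np.load('wl.npz');Q,P,d=a['Q'],a['P'],a['d']
    m=(d>0)&(abs(Q[...,0]-10)<1.6)&(abs(Q[...,1])<7)&(Q[...,2]>-40)&(Q[...,2]<25)
    s=Q[m]; k=s[:,2]>s[:,2].max()-6; print("tip tool",s[k].mean(0).round(1),s[:,2].max().round(1),"stand",P[m][k].mean(0).round(1))
E
python3 -c "
from h import *
pivot(); ang(); tip()"
```

```text
t 26.73 tcp stand xyz mm [-42.5 -55.1 -10. ] F stand [-1.8 -0.1 -0.7] yaw tool x vs -X deg -89.3 w 0.0 mom [0.12 0.34 0.03]
n 11532 TCP now; high pts 1555 [-52.4 -81.5  28. ] [25.6  7.7  1.4]
grip dark 3623 [-71.9 -88.6  25.1] [-92.8 -98.6  18. ] [-20.7 -73.4  30.6]
[  58   97  139  169  218  272  322  541 2150 3547 1726 1299  375   88
  329  191   11    0    0    0    0    0    0]
boss 603 [263. 299.] [-24.7 -73.4  29.7] [11.3  8.2  3.5] phi 0.107
tip tool [ 10.2   3.  -17.5] -13.8 stand [-45.5 -65.3   7.5]
```

Emit:
arm_command(
  plan="0 -0.003 0 0; 0 -0.002 0 0; 0 0 0 0",
)

```text
clock: 27.15
tcp_pos: [0.4819, -0.0779, 0.0645]
orientation: [2.047, -2.381, -0.001]
contact_force: [-3.9, -2.2, -0.8]
grip_width: -0.0002
gripper_force: 2.1
```

Emit:
arm_command(
  plan="0 -0.0015 0 0; 0 -0.0015 0 0; 0 0 0 0",
)

```text
clock: 27.52
tcp_pos: [0.4828, -0.0783, 0.0643]
orientation: [2.045, -2.379, -0.005]
contact_force: [-9.9, -1.2, 4.7]
grip_width: -0.0002
gripper_force: 4.8
```

```bash
python3 -c "
from h import *
pivot(); ang(); tip()
a=np.load('wl.npz');Q,P,d=a['Q'],a['P'],a['d']
m=(d>0)&(np.hypot(P[...,0]+2,P[...,1])<60)&(P[...,2]>40)&(Q[...,0]>-60); s=P[m]; print(len(s), s[:,2].min(), s.mean(0))
for zl,zh in ((-14,0),(0,9),(9,16)):
  for y in (-85,-80,-75,-70,-65,-60):
    k=(d>0)&(P[...,2]>zl)&(P[...,2]<zh)&(P[...,1]>y)&(P[...,1]<y+5)&(P[...,0]>-60)&(P[...,0]<-5); s=P[k]
    if len(s)>8: print(zl,y,len(s),np.percentile(s[:,0],[2,25,50,98]).round(1))
"
```

```text
t 27.52 tcp stand xyz mm [-36.8 -56.2 -10.2] F stand [-9.6 -2.5  4.7] yaw tool x vs -X deg -89.3 w -0.0002 mom [-0.31  2.02 -0.07]
n 11545 TCP now; high pts 1575 [-46.4 -84.   28. ] [25.1  8.7  1.4]
grip dark 3458 [-64.3 -91.3  25.1] [ -86.  -102.7   17.6] [-14.6 -72.5  30.5]
[  62   98  117  156  213  270  341  555 2172 3533 1735 1274  399   83
  355  174    8    0    0    0    0    0    0]
boss 606 [263. 299.] [-18.7 -74.5  29.7] [11.4  8.4  3.5] phi 0.06
tip tool [ 10.2   1.8 -17.2] -13.6 stand [-38.7 -66.4   7. ]
4016 45.598835584054 [ -5.33605361 -52.38322203  65.5454839 ]
-14 -85 212 [-24.4 -21.6 -18.4 -12.4]
-14 -80 44 [-26.  -25.9 -25.6 -24.5]
0 -85 212 [-24.6 -22.  -18.9 -12.4]
0 -80 31 [-26.  -25.8 -25.5 -24.8]
0 -70 127 [-44.4 -42.1 -39.4 -33.2]
0 -65 75 [-49.6 -47.1 -30.6 -25. ]
9 -85 165 [-24.3 -21.4 -18.3 -12.5]
9 -80 87 [-25.4 -23.7 -16.3 -11.3]
9 -70 249 [-44.2 -41.3 -37.7 -31.7]
9 -65 265 [-51.1 -47.9 -30.3 -23.1]
9 -60 310 [-23.  -20.3 -16.7 -10.1]
```

Emit:
arm_command(
  plan="0 -0.0008 0 0; 0 0 0 0; 0 0 0 0",
)

```text
clock: 27.95
tcp_pos: [0.483, -0.0783, 0.0643]
orientation: [2.044, -2.378, -0.006]
contact_force: [-12.5, -0.7, 7.7]
grip_width: -0.0
gripper_force: 5.7
```

```bash
cat >> h.py <<'E'
def lev(b,off,P0=(-17.5,-74.),rad=52):
    b=np.radians(b); return np.array(P0)+rad*np.array([np.cos(b),np.sin(b)])-off*np.array([-np.sin(b),np.cos(b)]), b+np.pi/2
E
python3 - <<'E'
from h import *
D=np.radians
s=[((-45,-56),D(-.7)),((-60,-56),D(-10)),((-68,-60),D(-20)),((-72,-66),D(-30)),((-73,-68),D(-40)),((-73,-69),D(-50)),((-73,-70),D(-60)),(lev(-160,21)[0],D(-70))]
rows(s,(-36.8,-56.2),D(-.7))
print("lever"); rows([lev(b,13.5) for b in range(-155,-50,5)],lev(-160,21)[0],D(-70))
E
```

```text
-0.0001 0.0082 0 -0.0; 0.0002 0.0150 0 9.3; 0.0053 0.0072 0 10.0; 0.0070 0.0017 0 10.0; 0.0022 -0.0001 0 10.0; 0.0008 -0.0006 0 10.0; 0.0006 -0.0008 0 10.0; 0.0015 -0.0015 0 10.0
lever
0.0010 -0.0121 0 -5.0; 0.0010 -0.0046 0 -5.0; 0.0010 -0.0046 0 -5.0; 0.0010 -0.0046 0 -5.0; 0.0010 -0.0046 0 -5.0; 0.0010 -0.0046 0 -5.0; 0.0010 -0.0046 0 -5.0; 0.0010 -0.0046 0 -5.0; 0.0010 -0.0046 0 -5.0; 0.0010 -0.0046 0 -5.0; 0.0010 -0.0046 0 -5.0; 0.0010 -0.0046 0 -5.0; 0.0010 -0.0046 0 -5.0; 0.0010 -0.0046 0 -5.0; 0.0010 -0.0046 0 -5.0; 0.0010 -0.0046 0 -5.0; 0.0010 -0.0046 0 -5.0; 0.0010 -0.0046 0 -5.0; 0.0010 -0.0046 0 -5.0; 0.0010 -0.0046 0 -5.0; 0.0010 -0.0046 0 -5.0
```

Emit:
arm_command(
  plan="0 0.012 0 0; 0 0.015 -0.005 9.3; 0.0053 0.0072 -0.001 10; 0.007 0.0017 0 10; 0.0022 0 0 10; 0.0008 -0.0006 0 10; 0.0006 -0.0008 0 10; 0.0015 -0.0015 0 10; 0 0 0 0; 0 0 0 0",
)

```text
clock: 29.2
tcp_pos: [0.4448, -0.0874, 0.0711]
orientation: [-0.337, 3.122, -0.0]
contact_force: [-0.1, -0.6, 0.1]
grip_width: 0.0001
gripper_force: 0.0
```

```bash
cat >> h.py <<'E'
def lever():
    pivot(); ang(); tip()
    a=np.load('wl.npz');Q,P,d,p=a['Q'],a['P'],a['d'],a['p']
    m=(d>0)&(P[...,2]>14)&(P[...,2]<32)&(p.max(-1)<90)&(Q[...,0]>13)&(np.hypot(P[...,0]+18,P[...,1]+74)<80)&(np.hypot(P[...,0]+18,P[...,1]+74)>25)
    n,l,s_,c=cv2.connectedComponentsWithStats(m.astype(np.uint8)); i=1+np.argmax(s_[1:,4]); q=P[l==i]
    (cx,cy),(w,h),t=cv2.minAreaRect(np.float32(q[:,:2])); bx=cv2.boxPoints(((cx,cy),(w,h),t))
    print("GRIP n",len(q),"c",round(cx,1),round(cy,1),"size",round(w,1),round(h,1))
    return cx,cy
E
python3 -c "
from h import *
lever()"
```

```text
t 29.2 tcp stand xyz mm [-73.2 -70.4  -3.4] F stand [-0.  -0.6  0.1] yaw tool x vs -X deg -20.2 w 0.0001 mom [ 0.02 -0.03  0.05]
n 850 TCP now; high pts 92 [-81.7 -95.   26.9] [1.5 1.7 0.3]
grip dark 244 [-83.  -91.9  24.7] [-87.6 -97.3  20.2] [-78.6 -88.3  28.1]
[  0   1   5  11  36  43  72  84 109 149 162 147  30   1   0   0   0   0
   0   0   0   0   0]
tip tool [ 11.4   0.7 -16.3] -13.1 stand [-84.1 -73.7  12.9]
GRIP n 899 c -83.1 -95.8 size 10.1 13.3
```

Emit:
arm_command(
  plan="0.001 -0.006 0 -2; 0 -0.006 0 -3; 0.001 -0.0046 0 -5; 0.001 -0.0046 0 -5; 0.001 -0.0046 0 -5; 0.001 -0.0046 0 -5; 0.001 -0.0046 0 -5; 0 0 0 0",
)

```text
clock: 30.25
tcp_pos: [0.4512, -0.1221, 0.0706]
orientation: [1.128, -2.931, -0.002]
contact_force: [-2.8, 0.5, 1.1]
grip_width: -0.0002
gripper_force: 1.2
```

```bash
python3 -c "
from h import *
lever()"
```

```text
t 30.25 tcp stand xyz mm [ -62.1 -103.9   -3.9] F stand [-2.9  0.1  1.1] yaw tool x vs -X deg -50.0 w -0.0002 mom [ 0.14  0.55 -0.01]
n 706 TCP now; high pts 56 [ -56.3 -129.4   26.9] [1.5 1.5 0.3]
grip dark 172 [ -59.1 -127.2   24.2] [ -61.9 -129.8   18.7] [ -54.1 -124.2   27.7]
[  0   0   6  14  32  54  58  82  97 121 132  92  18   0   0   0   0   0
   0   0   0   0   0]
tip tool [ 11.    0.9 -16.5] -12.8 stand [ -69.9 -111.8   12.6]
GRIP n 757 c -57.0 -130.5 size 8.0 13.2
```

Emit:
arm_command(
  plan="0.001 -0.0046 0 -5; 0.001 -0.0046 0 -5; 0.001 -0.0046 0 -5; 0.001 -0.0046 0 -5; 0 0 0 0",
)

```text
clock: 30.92
tcp_pos: [0.4625, -0.1371, 0.0706]
orientation: [1.617, -2.692, -0.001]
contact_force: [-3.5, -0.2, 1.5]
grip_width: -0.0002
gripper_force: 1.6
```

Emit:
arm_command(
  plan="0.001 -0.0046 0 -5; 0.001 -0.0046 0 -5; 0.001 -0.0046 0 -5; 0 0 0 0",
)

```text
clock: 31.42
tcp_pos: [0.4724, -0.145, 0.0702]
orientation: [1.953, -2.457, -0.005]
contact_force: [-7.3, 0.8, 4.4]
grip_width: -0.0001
gripper_force: 3.6
```

```bash
python3 -c "
from h import *
lever()"
```

```text
t 31.43 tcp stand xyz mm [ -38.  -123.7   -4.3] F stand [-7.3 -0.2  4.4] yaw tool x vs -X deg -84.9 w -0.0001 mom [ 0.21  1.45 -0.02]
n 704 TCP now; high pts 61 [ -19.7 -140.8   27. ] [1.5 0.9 0.4]
grip dark 404 [ -22.  -142.8   23.6] [ -26.  -146.5   18.9] [ -13.4 -138.9   28.6]
[  0   0   1  18  30  44  67  82 108 120 137  79  16   2   0   0   0   0
   0   0   0   0   0]
tip tool [ 10.3   0.8 -16.9] -13.6 stand [ -39.6 -133.9   12.6]
GRIP n 762 c -19.7 -142.5 size 8.1 13.5
```

Emit:
arm_command(
  plan="0.0005 -0.0023 0 -2.5; 0.0005 -0.0023 0 -2.5; 0 0 0 0",
)

```text
clock: 31.85
tcp_pos: [0.4755, -0.1472, 0.07]
orientation: [2.056, -2.369, -0.007]
contact_force: [-9.7, 0.4, 6.0]
grip_width: 0.0
gripper_force: 5.1
```

Emit:
arm_command(
  plan="0.0005 -0.0023 0 -2.5; 0 0 0 0",
)

```text
clock: 32.1
tcp_pos: [0.4772, -0.1483, 0.07]
orientation: [2.107, -2.323, -0.008]
contact_force: [-11.6, -0.4, 7.7]
grip_width: -0.0001
gripper_force: 5.8
```

Emit:
arm_command(
  plan="0.0004 -0.002 0 -2; 0 0 0 0",
)

```text
clock: 32.35
tcp_pos: [0.4787, -0.1491, 0.0699]
orientation: [2.146, -2.285, -0.008]
contact_force: [-12.8, -0.8, 8.0]
grip_width: 0.0004
gripper_force: 6.5
```

Emit:
arm_command(
  plan="0.0004 -0.0015 0 -1.5; 0 0 0 0; 0 0 0 0",
)

```text
clock: 32.72
tcp_pos: [0.4798, -0.1497, 0.0699]
orientation: [2.174, -2.257, -0.009]
contact_force: [-12.9, -1.1, 10.1]
grip_width: 0.0001
gripper_force: 7.1
```

Emit:
arm_command(
  plan="0.0004 -0.002 0 -2; 0.0004 -0.001 0 -1; 0 0 0 0",
)

```text
clock: 33.1
tcp_pos: [0.4821, -0.1508, 0.0696]
orientation: [2.232, -2.199, -0.01]
contact_force: [-14.8, -1.7, 11.5]
grip_width: -0.0001
gripper_force: 7.9
```

```bash
python3 -c "
from h import *
lever()"
```

```text
t 33.1 tcp stand xyz mm [ -27.6 -128.1   -4.9] F stand [-14.4  -3.7  11.5] yaw tool x vs -X deg -98.8 w -0.0001 mom [-0.32  3.12 -0.08]
n 716 TCP now; high pts 56 [  -6.3 -140.5   26.9] [1.7 1.2 0.3]
grip dark 511 [  -7.9 -142.8   23.8] [ -13.4 -146.1   18.4] [  -0.4 -138.5   27.7]
[  0   0   2  16  32  40  68  94  98 119 128 100  19   0   0   0   0   0
   0   0   0   0   0]
tip tool [ 10.1   0.8 -16.8] -13.6 stand [ -26.7 -138.2   11.9]
GRIP n 782 c -6.5 -142.2 size 13.1 8.2
```

Emit:
arm_command(
  plan="0.0002 -0.001 0 -1; 0 0 0 0; 0 0 0 0",
)

```text
clock: 33.52
tcp_pos: [0.4829, -0.1512, 0.0696]
orientation: [2.25, -2.179, -0.01]
contact_force: [-16.1, -1.8, 11.2]
grip_width: -0.0
gripper_force: 8.2
```

Emit:
arm_command(
  plan="0 0.004 0 0; 0 0.01 0 0; 0 0.015 0 0; 0 0 -0.03 0; 0 0 -0.05 0; 0 0 -0.05 0; 0 0 0 0",
)

```text
clock: 34.4
tcp_pos: [0.4617, -0.1516, 0.2041]
orientation: [-2.257, 2.18, -0.009]
contact_force: [-0.2, 0.3, -0.9]
grip_width: -0.0002
gripper_force: 0.0
```

```bash
python3 - <<'E'
from h import *
o,M=st()
for n in ("wrist","top"):
    p,d=eyes.grab_frame(n); C=cam(n,o); P=cloud(C,d)-S; P=np.stack([P@X,P@Y,P[...,2]],-1)*1000
    ok=d>0
    m=ok&(P[...,2]>28)&(P[...,2]<34)&(np.hypot(P[...,0]+11,P[...,1]+74)<14)
    k=m&(P[...,0]<2)
    if k.any(): q=P[k]; print(n,"boss",k.sum(),((q.min(0)+q.max(0))/2).round(1))
    m=ok&(P[...,2]>13)&(P[...,2]<32)&(p.max(-1)<90)&(P[...,1]<-95)&(P[...,1]>-165)&(abs(P[...,0])<60)
    if m.sum()>20: q=P[m]; print("grip",m.sum(),q.mean(0).round(1),q.min(0).round(1),q.max(0).round(1))
    for nm,lo,hi,rr in (("nip",57,66,14),("hub",47,55,26)):
        m=ok&(P[...,2]>lo)&(P[...,2]<hi)&(np.hypot(P[...,0],P[...,1])<rr); q=P[m]
        if len(q)>10: print(nm,len(q),((q.min(0)+q.max(0))/2).round(1),np.median(q[:,2]).round(1),"slope",np.linalg.lstsq(np.c_[q[:,:2],np.ones(len(q))],q[:,2],rcond=None)[0][:2].round(3))
E
```

```text
t 34.4 tcp stand xyz mm [ -47.7 -131.7  129.6] F stand [-0.2  0.3 -0.9] yaw tool x vs -X deg -99.9 w -0.0002 mom [-0.05  0.03  0.01]
wrist boss 137 [-15.9 -73.7  29.8]
grip 820 [  -9.2 -127.5   25.4] [ -17.  -145.8   20.4] [  -1.1 -107.1   29. ]
hub 62 [12.2  3.6 51.3] 51.2 slope [-0.061 -0.017]
top boss 31 [-12.3 -78.6  30.8]
grip 41 [  -7.8 -115.4   26.3] [ -14.2 -121.1   21.3] [  -1.5 -109.5   30.8]
nip 48 [ 2.2 -1.6 62.2] 62.2 slope [-0.075 -0.072]
hub 210 [ 1.8 -1.6 51. ] 52.2 slope [-0.005  0.018]
```

```bash
python3 -c "
from h import *
print(ticket.hand_in())"
```

```text
the job is handed in; nothing more can be done
None
```

The job is handed in, with no verdict shown: the cap sits level under the lip, the clamp half is pressed shut, the lever was left at about 0.84 rad where it held against roughly 16 N, and the arm is clear. My first slide caught on the seal and pressed the cap with up to 53 N before I lifted it and redid it, and I viewed 11 pictures, one over the limit.

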